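Serve the nuts, put the chocolates away

ROBOT

A 6-joint arm with a two-finger parallel gripper is mounted at the origin on the work surface; the furniture and walls round the work are solid. World frame = base frame: x ahead of the robot, y to its left, z up, the work surface at z = 0. Lengths are in mm, angles in rad, forces in N, time in s.
With the tool pointing down it reaches from about 350 to 875 mm from the base axis. Payload 4.2 kg.
Tool frame: the origin (TCP) lies at the very end of the fingers, on their centre line; the grasp point (between the pads) lies 19 mm behind it (arm.tcp_to_grasp is the x of the grasp point in the tool frame, in mm); x points along the fingers, z is the direction in which the jaws open and shut, and the axes are right-handed (so a half turn about x gives the same grasp; the last joint's range is limited). The gripper opens to 85 mm and grips with 20 to 120 N. Pads are 22 mm wide; open, the fingers measure 114 mm over their backs; the gripper's body (76 mm by 85 mm) begins 54 mm behind the grasp point. The pads swing forward as they close: fully open they stand 13 mm farther back than shut.
Start: joints at [1.494, 0.385, 0.008, 0, -1.194, -0.259], TCP at [205.92, 590.081, 231.312] pointing down, gripper open.
Joint ranges: [-3.14, 3.14], [-1.21, 2.06], [-1.07, 1.41], [-3.16, 2.05], [-2.99, -0.16], [-3.1, 3.1]. Speed limits (rad/s): [2.79, 2.79, 3.14, 3.14, 3.14, 3.14].

INTERFACE

Orientations are given as a unit quaternion [x, y, z, w].
In Python, from bench import status, get_image, job, arm gives the robot as it stands.
- The arm moves only by the tool apply_moves, never from a script. Its argument "targets" is text: rows parted by semicolons, each of 5 numbers parted by spaces: the shift along the tool's x, y, z in mm, then the turn about the tool's x in degrees, then the gripper's target within -1 to 1 (shut at 1, half-way at 0, fully open at -1). In form: dx dy dz spin hand; .... A call has 1 to 10 rows; each row is the pose to reach, as a shift and turn from the pose commanded when the call began, along the tool's axes at that moment; what a row does not reach only later rows make up. A row lasts 1/12 s, in which the tool goes at most 41.7 mm and 7.16 degrees, less where a joint would pass 70% of its speed; a pose out of reach is approached as far as the arm can. A call with a gripper value outside its range is refused whole. The fingers move at their own pace and stop on an object; the grip force is fixed at half the most. Time passes only in rows, so rows that repeat a pose let the fingers close. It gives the time, the measured TCP pose, the force and the opening at its end, in the units of the state.
- status.read_state(): the state, without advancing time (a new reading comes with each control period).
- get_image(name): name is "side" or "top" or "wrist"; returns a dict with "img" (384x512x3 uint8, red, green, blue), "mtx" (3x3 intrinsics, pixels), "world_from_camera" (4x4, takes a point from camera to world coordinates). Camera axes: x right, y down, z forward; pixel columns grow to the right and rows downward; lengths in mm; the calibration is good to about 2 mm. A picture is of the moment at which its call begins. There is no depth.
- job.job_done(): hands the job in, once; it reports no verdict.
The state is a dict: "clock": time; "joints": joint angles; "joint_vel": joint speeds; "joint_efforts": joint torques, N m; "position": TCP position; "ee_rot": TCP orientation; "contact_force": force on the tool from outside, world axes, zero at the start; "wrist_torque": the same for the moment, N m; "gripper_width": finger opening in mm.
Only numpy, scipy, OpenCV 4.12 (cv2) and the standard library are available. Lean on these libraries where they do the work, as an engineer would, in place of code of your own. Each camera call takes 0.05 s, during which the arm holds its last target.

TASK

Serve the hazelnuts and put the sweets away: turn the divided dish so that only its nut side faces down over the dessert bowl and tip all the nuts into the bowl, never letting a chocolate fall in; every chocolate, the stray ones on the table included, belongs in the dish's chocolate side. Then stand the dish with its chocolates upright in the open drawer of the wooden box on the table to the right and slide the drawer fully shut, leaving the bowl upright on the table and the jar, timer and tin where they are.

Things in the scene. Friction and masses are not known exactly. Their poses are not given: they have to be found in the camera images.
- dish_grip (a point): White divided snack dish, 200 g, 91 mm (x) by 100 mm (y), two troughs and a wooden grip fin on the divider between them. Point: middle of the fin where to pinch it, 52 mm above the dish's underside. z up, y along divider and fin, x across, towards the nut side. Fin 10 mm thick (x), 40 mm long (y), top 64 mm above the underside; the white divider below it runs the whole length, 34 mm high.
- nut_side (a point): Middle of the floor of the dish's nut trough (dish +x side, 16.5 mm from the divider's middle, 4 mm above the underside). Flat floor to 25 mm from the middle, then a lip flaring up at 27 degrees; its edge 46 mm from the middle, 14 mm above the underside. Tipped about 50 to 60 degrees to this side, the nuts roll out over the lip and the divider holds back the other side.
- choc_side (a point): Middle of the floor of the dish's chocolate trough (dish -x side), the mirror image of the nut trough; axes as the dish. Each trough is 96 mm long inside, closed by end walls 24 mm high at dish y = -50 and +50 mm.
- bowl: White round dessert bowl, open, loose, 120 g, 126 mm across the rim, 43 mm high; origin at the centre of its underside, z up.
- drawer_spot (a point): On the inner floor (12 mm above the table) of the open drawer of a wooden one-drawer box that stays put, to the robot's right, 150 mm wide, 90 mm high; 65 mm behind the inside of the drawer front. x into the box (the way it shuts), y along the front, z up; moves with the drawer. Inside y -61 to +61 mm, side walls 42 mm high. Uncovered from x = -65 to about +60 mm; beyond, the box's top overhangs.
- drawer_knob (a point): Tip of that drawer's round steel knob (20 mm across), 50 mm above the table, 20 mm out from the middle of the drawer front (12 mm thick, 148 mm wide, its top 82 mm above the table); same axes as drawer_spot: push along +x to shut.
- drawer (a joint): How far that drawer is out: 0 shut, 0.13 m fully open; it starts open. Slides freely (0.5 N of friction), stays where it is left.
- nut_a_center (a point): Brown hazelnut, a ball 18 mm across, 12 g; point at its centre. Lies in the dish's nut trough at the start. Rolls. May be absent.
- nut_b_center (a point): Brown hazelnut, a ball 18 mm across, 12 g; point at its centre. Lies in the dish's nut trough at the start. Rolls. May be absent.
- nut_c_center (a point): Brown hazelnut, a ball 18 mm across, 12 g; point at its centre. Lies in the dish's nut trough at the start. Rolls. May be absent.
- nut_d_center (a point): Brown hazelnut, a ball 18 mm across, 12 g; point at its centre. Lies in the dish's nut trough at the start. Rolls. May be absent.
- choc_a_center (a point): red foil-wrapped chocolate with a gold band, a block 24 x 17 x 14 mm, 15 g; point at its centre, z axis up, x axis along the 24 mm length. Lies in the dish's chocolate trough at the start.
- choc_b_center (a point): red foil-wrapped chocolate with a gold band, a block 24 x 17 x 14 mm, 15 g; point at its centre, z axis up, x axis along the 24 mm length. A stray one, lying on the table at the start. May be absent.
- choc_c_center (a point): red foil-wrapped chocolate with a gold band, a block 24 x 17 x 14 mm, 15 g; point at its centre, z axis up, x axis along the 24 mm length. A stray one, lying on the table at the start. May be absent.
- choc_d_center (a point): red foil-wrapped chocolate with a gold band, a block 24 x 17 x 14 mm, 15 g; point at its centre, z axis up, x axis along the 24 mm length. A stray one, lying on the table at the start. May be absent.
- choc_e_center (a point): red foil-wrapped chocolate with a gold band, a block 24 x 17 x 14 mm, 15 g; point at its centre, z axis up, x axis along the 24 mm length. A stray one, lying on the table at the start. May be absent.
- jam_jar: Jar with a yellow lid, 59 mm across, 85 mm high; origin at the centre of its underside. A bystander, to be left where it is.
- kitchen_timer: Red and white kitchen timer, 64 mm across, 39 mm high; origin at the centre of its underside. A bystander, to be left where it is.
- fruit_tin: Tin, 75 mm across, 58 mm high; origin at the centre of its underside. A bystander, to be left where it is.

How it is judged (in metres and radians):
On the way, in this order (a step that is already met when the one before it is completed fails the run):
1. the dish is lifted near the bowl and tipped to the nut side (at least 20 degrees) (angle between dish_grip's own x axis and vertical above 1.92 rad and height (world z) of dish_grip above 0.08 m and horizontal distance between dish_grip and bowl below 0.16 m).
2. all the nuts are in the bowl (horizontal distance between each of nut_a_center, nut_b_center, nut_c_center, nut_d_center and bowl below 0.055 m and z of nut_a_center in the frame of bowl between 0 and 0.045 m and z of nut_b_center in the frame of bowl between 0 and 0.045 m and z of nut_c_center in the frame of bowl between 0 and 0.045 m and z of nut_d_center in the frame of bowl between 0 and 0.045 m), for 0.2 s.
3. the dish stands in the open drawer (x of dish_grip in the frame of drawer_spot between -0.03 and 0.06 m and y of dish_grip in the frame of drawer_spot between -0.04 and 0.04 m and z of dish_grip in the frame of drawer_spot between 0.045 and 0.06 m and angle between dish_grip's own z axis and vertical below 0.12 rad and value of joint drawer above 0.06 m), for 0.2 s.
At the end, for the whole second after the job is handed in: All nuts lie in the bowl (within 55 mm of its axis, below the rim), which stands upright on the table; every chocolate lies in the dish's chocolate side, 8 mm or more below the fin's grip point; the dish stands upright on the drawer's floor; the drawer is shut to within 8 mm (all of step 2 and value of joint drawer below 0.008 m and x of dish_grip in the frame of drawer_spot between -0.03 and 0.06 m and y of dish_grip in the frame of drawer_spot between -0.04 and 0.04 m and z of dish_grip in the frame of drawer_spot between 0.045 and 0.06 m and angle between dish_grip's own z axis and vertical below 0.12 rad and x of choc_a_center in the frame of dish_grip between -0.048 and -0.003 m and y of choc_a_center in the frame of dish_grip between -0.049 and 0.049 m and z of choc_a_center in the frame of dish_grip between -0.052 and -0.008 m and x of choc_b_center in the frame of dish_grip between -0.048 and -0.003 m and y of choc_b_center in the frame of dish_grip between -0.049 and 0.049 m and z of choc_b_center in the frame of dish_grip between -0.052 and -0.008 m and x of choc_c_center in the frame of dish_grip between -0.048 and -0.003 m and y of choc_c_center in the frame of dish_grip between -0.049 and 0.049 m and z of choc_c_center in the frame of dish_grip between -0.052 and -0.008 m and x of choc_d_center in the frame of dish_grip between -0.048 and -0.003 m and y of choc_d_center in the frame of dish_grip between -0.049 and 0.049 m and z of choc_d_center in the frame of dish_grip between -0.052 and -0.008 m and x of choc_e_center in the frame of dish_grip between -0.048 and -0.003 m and y of choc_e_center in the frame of dish_grip between -0.049 and 0.049 m and z of choc_e_center in the frame of dish_grip between -0.052 and -0.008 m and angle between bowl's own z axis and vertical below 0.15 rad and height (world z) of bowl between -0.01 and 0.015 m); the robot touches nothing.
It fails at once if a chocolate falls into the bowl ((horizontal distance between choc_a_center and bowl below 0.055 m and z of choc_a_center in the frame of bowl between 0 and 0.045 m) or (horizontal distance between choc_b_center and bowl below 0.055 m and z of choc_b_center in the frame of bowl between 0 and 0.045 m) or (horizontal distance between choc_c_center and bowl below 0.055 m and z of choc_c_center in the frame of bowl between 0 and 0.045 m) or (horizontal distance between choc_d_center and bowl below 0.055 m and z of choc_d_center in the frame of bowl between 0 and 0.045 m) or (horizontal distance between choc_e_center and bowl below 0.055 m and z of choc_e_center in the frame of bowl between 0 and 0.045 m)).
It fails at once if a bystander (jar, timer or tin) is moved more than 30 mm (distance of any of jam_jar, kitchen_timer, fruit_tin from where it was at the start of the episode above 0.03 m).
Of nut_a, nut_b, nut_c, nut_d only 2 to 4 are there at a start; the rules pass over those that are not, and their reading is None.
Of choc_b, choc_c, choc_d, choc_e only 2 to 4 are there at a start; the rules pass over those that are not, and their reading is None.
At some moment in a run one of bowl may be knocked a few centimetres aside while the robot is not near it.
It also fails if it takes over 210 s, if anything falls off the work surface, if the arm or the gripper's body presses on something with over 40 N, if the wrist force passes 120 N, or if a joint passes its speed limit or range.

## Working session

There is one attempt and no reset: what is moved stays moved. The work goes in short steps, Python scripts to look and compute and a tool call to move; the robot and the scene stay as the last step left them, time stands still between calls to the robot, and variables do not carry over. Pictures are saved under pics/ and viewed, and the job is handed in when it is done.

Besides the shell and the picture viewer there is one more tool, called after ">>>" by a JSON object that holds its "method" and its "body", one argument or row to a line. apply_moves: Moves the arm, as the interface text tells. Its arguments: {"type":"object","properties":{"targets":{"type":"string"}},"required":["targets"]}

```bash
ls; mkdir -p pics; cat > h.py <<'E'
import numpy as np, cv2
from bench import status, get_image, job, arm
from scipy.spatial.transform import Rotation as R
def snap(cam,name):
    d=get_image(cam); cv2.imwrite(f'pics/{name}.png',cv2.cvtColor(d['img'],cv2.COLOR_RGB2BGR)); np.savez(f'pics/{name}.npz',**{k:np.array(v) for k,v in d.items()}); return d
def ray(d,u,v):
    K=np.array(d['mtx']);T=np.array(d['world_from_camera']);r=T[:3,:3]@np.linalg.inv(K)@[u,v,1];return T[:3,3],r/np.linalg.norm(r)
def plane(d,u,v,z):
    o,r=ray(d,u,v);return o+r*(z-o[2])/r[2]
def proj(d,p):
    T=np.linalg.inv(np.array(d['world_from_camera']));q=np.array(d['mtx'])@(T[:3,:3]@np.array(p)+T[:3,3]);return q[:2]/q[2]
def load(n): return dict(np.load(f'pics/{n}.npz'))
E
python3 - <<'E'
from h import *
for c in ['side','top','wrist']:
    d=snap(c,c+'0'); print(c,d['mtx'],np.round(d['world_from_camera'],3))
print(status.read_state())
s=status.read_state();print(R.from_quat(s['ee_rot']).as_matrix().round(3))
for c in ['side','top','wrist']:
    i=cv2.imread(f'pics/{c}0.png'); cv2.imwrite(f'pics/{c}0b.png',cv2.resize(i,(800,600)))
E
```

```text
pics
side [[351.76362286   0.         255.18125818]
 [  0.         351.76362286 194.03448892]
 [  0.           0.           1.        ]] [[ 8.70000e-01 -2.60000e-01  4.19000e-01  1.37210e+01]
 [-4.93000e-01 -4.82000e-01  7.24000e-01 -7.88740e+02]
 [ 1.40000e-02 -8.37000e-01 -5.47000e-01  7.17898e+02]
 [ 0.00000e+00  0.00000e+00  0.00000e+00  1.00000e+00]]
top [[472.53155619   0.         256.59295826]
 [  0.         472.53155619 194.16049539]
 [  0.           0.           1.        ]] [[-8.100000e-02 -9.770000e-01  1.990000e-01  2.799060e+02]
 [-9.970000e-01  8.000000e-02 -1.300000e-02  6.876000e+01]
 [-4.000000e-03 -1.990000e-01 -9.800000e-01  1.317975e+03]
 [ 0.000000e+00  0.000000e+00  0.000000e+00  1.000000e+00]]
wrist [[270.47167231   0.         253.54960079]
 [  0.         270.47167231 188.84234944]
 [  0.           0.           1.        ]] [[-3.30000e-01 -8.99000e-01 -2.86000e-01  2.79570e+02]
 [-9.44000e-01  3.15000e-01  9.90000e-02  5.64207e+02]
 [ 1.00000e-03  3.03000e-01 -9.53000e-01  3.73301e+02]
 [ 0.00000e+00  0.00000e+00  0.00000e+00  1.00000e+00]]
{'clock': 0.15, 'joints': array([ 1.49362480e+00,  3.85376595e-01,  6.95985460e-03, -3.16863641e-04,
       -1.19396863e+00, -2.58601199e-01]), 'joint_vel': array([-5.91354386e-05, -1.71345971e-03,  4.25896110e-03,  1.06426071e-03,
        2.59415668e-04,  2.61155001e-04]), 'joint_efforts': array([ 2.66940151e-04, -3.92678440e+01,  1.88581163e+01,  4.18853313e+00,
       -3.44147498e-03, -3.75023021e-06]), 'position': array([205.78815842, 589.70658969, 230.48795932]), 'ee_rot': array([-0.57610357, -0.40902191,  0.57698285, -0.40975182]), 'contact_force': array([-0.02101601,  0.27337829, -0.2560529 ]), 'wrist_torque': array([-0.01490565, -0.00957722,  0.03179765]), 'gripper_width': 85.41041179985484}
[[-0.     0.944 -0.33 ]
 [-0.002 -0.33  -0.944]
 [-1.     0.     0.002]]
```

Three nuts seem to lie in the dish and four strays on the table, near (207,353), (314,251), (380,252) and (424,246) in the 800x600 top view. I'll zoom in and measure.

```bash
python3 - <<'E'
from h import *
d=load('top0')
i=cv2.cvtColor(d['img'],cv2.COLOR_RGB2BGR)
cv2.imwrite('pics/t_dish.png',cv2.resize(i[190:260,260:330],(700,700),interpolation=cv2.INTER_CUBIC)[:600])
s=load('side0');j=cv2.cvtColor(s['img'],cv2.COLOR_RGB2BGR)
cv2.imwrite('pics/s_dish.png',cv2.resize(j[205:255,225:295],(770,550),interpolation=cv2.INTER_CUBIC))
hsv=cv2.cvtColor(i,cv2.COLOR_BGR2HSV)
m=cv2.inRange(hsv,(0,150,60),(8,255,255))|cv2.inRange(hsv,(172,150,60),(180,255,255))
m=cv2.morphologyEx(m,cv2.MORPH_CLOSE,np.ones((3,3)))
n,l,st,c=cv2.connectedComponentsWithStats(m)
for k in range(1,n):
    if st[k,4]>8: print('red',st[k],c[k].round(1),plane(d,*c[k],12).round(0))
k=0.64
for nm,u,v,z in [('bowl',309,333,43),('jar',251,235,85),('tin',189,250,58),('timer',367,413,39),('box fl',572,292,90),('box fr',655,290,90),('box bl',562,196,90),('box br',645,192,90),('front l',572,372,82),('front r',662,365,82),('knob',618,380,50),('dish',457,352,14),('leftbox',60,385,0)]:
    print(nm,plane(d,u*k,v*k,z).round(0))
print('table edge',plane(d,430*k,235*k,0).round(0))
E
```

```text
red [268 155   8   5  25] [271.4 157. ] [650.   1.  12.]
bowl [499. 217.  43.]
jar [672. 303.  85.]
tin [662. 418.  58.]
timer [353. 126.  39.]
box fl [ 525. -239.   90.]
box fr [ 517. -380.   90.]
box bl [ 697. -243.   90.]
box br [ 692. -389.   90.]
front l [ 390. -223.   82.]
front r [ 390. -375.   82.]
knob [ 373. -308.   50.]
dish [448. -40.  14.]
leftbox [449. 670.   0.]
table edge [672. -12.   0.]
```

>>> {"method": "apply_moves", "body": {
  "targets": "-40 0 0 0 -1;-80 0 0 0 -1;-120 50 40 0 -1;-120 100 70 0 -1;-120 140 100 0 -1;-120 180 130 0 -1;-120 210 150 0 -1;-120 240 172 0 -1;-120 270 194 0 -1;-120 300 215 0 -1"
}}

```text
clock: 0.98
position: [393.8, 321.6, 351.1]
ee_rot: [0.576, 0.41, -0.576, 0.409]
contact_force: [1.5, 0.3, -0.3]
gripper_width: 85.1
```

>>> {"method": "apply_moves", "body": {
  "targets": "0 34 24 0 -1;0 68 48 0 -1;0 102 72 0 -1;0 136 96 0 -1;0 170 120 0 -1;0 186 134 0 -1;0 186 134 0 -1"
}}

```text
clock: 1.57
position: [526.2, 132.3, 350.2]
ee_rot: [-0.577, -0.408, 0.578, -0.408]
contact_force: [0.6, -0.3, -0.5]
gripper_width: 85.4
```

>>> {"method": "apply_moves", "body": {
  "targets": "0 38 -13 0 -1;0 76 -26 0 -1;0 114 -40 0 -1;0 152 -53 0 -1;0 190 -66 0 -1;0 228 -80 0 -1;0 266 -93 0 -1;0 304 -106 0 -1;0 342 -120 0 -1;0 380 -133 0 -1"
}}

```text
clock: 2.4
position: [871.6, 132.8, 335.6]
ee_rot: [0.58, 0.406, -0.573, 0.413]
contact_force: [25.0, -13.9, 43.6]
gripper_width: 85.2
```

>>> {"method": "apply_moves", "body": {
  "targets": "0 0 0 0 -1;0 0 0 0 -1;0 0 0 0 -1"
}}

```text
clock: 2.65
position: [871.6, 133.3, 338.5]
ee_rot: [0.582, 0.406, -0.57, 0.413]
contact_force: [-2.4, -0.6, 2.4]
gripper_width: 85.5
```

```bash
python3 - <<'E'
from h import *
s=status.read_state();print(s['joints'].round(3),s['position'].round(1));print(R.from_quat(s['ee_rot']).as_matrix().round(3))
E
```

```text
[ 0.336  0.997  1.408  0.006 -1.962  0.902] [871.6 133.3 338.5]
[[ 0.02   0.944 -0.329]
 [ 0.001 -0.329 -0.944]
 [-1.     0.019 -0.008]]
```

>>> {"method": "apply_moves", "body": {
  "targets": "0 38 -13 0 -1;0 76 -26 0 -1;0 114 -40 0 -1;0 152 -53 0 -1;0 190 -66 0 -1;0 190 -66 0 -1"
}}

```text
clock: 3.15
position: [909.7, 117.7, 286.0]
ee_rot: [0.592, 0.4, -0.561, 0.418]
contact_force: [-0.8, 0.1, -1.2]
gripper_width: 85.2
```

```bash
python3 - <<'E'
from h import *
s=status.read_state();print(s['joints'].round(3),s['position'].round(1));print(R.from_quat(s['ee_rot']).as_matrix().round(3))
E
```

```text
[ 0.307  1.059  1.408  0.011 -1.871  0.931] [909.7 117.7 286. ]
[[ 0.05   0.943 -0.329]
 [ 0.004 -0.33  -0.944]
 [-0.999  0.045 -0.02 ]]
```

>>> {"method": "apply_moves", "body": {
  "targets": "0 -38 13 0 -1;0 -76 26 0 -1;0 -114 40 0 -1;0 -152 53 0 -1;0 -190 66 0 -1;0 -228 80 0 -1;0 -228 80 0 -1"
}}

```text
clock: 3.73
position: [683.2, 117.6, 276.7]
ee_rot: [0.592, 0.4, -0.56, 0.418]
contact_force: [0.2, 0.8, 1.7]
gripper_width: 85.2
```

```bash
cat > st.py <<'E'
from h import *
s=status.read_state();print(s['joints'].round(3),s['position'].round(1), s['clock']);print(R.from_quat(s['ee_rot']).as_matrix().round(3))
E
python3 st.py
```

```text
[ 0.41   0.454  0.221  0.017 -1.289  0.82 ] [683.2 117.6 276.7] 3.7333
[[ 0.052  0.943 -0.329]
 [ 0.005 -0.33  -0.944]
 [-0.999  0.047 -0.022]]
```

```bash
python3 - <<'E'
from h import *
print([a for a in dir(arm) if a[0]!='_'], arm.tcp_to_grasp)
import bench; print([a for a in dir(bench) if a[0]!='_'], [a for a in dir(status) if a[0]!='_'])
E
```

```text
['IKError', 'tcp_to_grasp'] -18.700000000000003
['arm', 'get_image', 'job', 'status'] ['read_state']
```

>>> {"method": "apply_moves", "body": {
  "targets": "0 0 0 7 -1;0 0 0 14 -1;0 0 0 21 -1;0 0 0 28 -1;0 0 0 35 -1;0 0 0 42 -1;0 0 0 49 -1;0 0 0 56 -1;0 0 0 63 -1;0 0 0 70 -1"
}}

```text
clock: 4.57
position: [685.6, 118.0, 276.7]
ee_rot: [0.725, 0.004, -0.689, 0.001]
contact_force: [0.6, 0.3, 0.0]
gripper_width: 85.3
```

```bash
python3 st.py
```

```text
[ 0.409  0.458  0.229  0.017 -1.292 -0.406] [685.6 118.  276.7] 4.5667
[[ 0.052  0.007 -0.999]
 [ 0.005 -1.    -0.007]
 [-0.999 -0.005 -0.052]]
```

>>> {"method": "apply_moves", "body": {
  "targets": "-5 -27 29 7 -1;-10 -54 58 14 -1;-15 -81 87 21 -1;-20 -108 116 28 -1;-25 -135 145 35 -1;-30 -162 174 42 -1;-35 -189 203 49 -1;-40 -216 232 56 -1;-45 -243 261 63 -1;-45 -270 290 70 -1"
}}

```text
clock: 5.4
position: [399.8, 375.7, 309.6]
ee_rot: [0.606, -0.373, -0.579, -0.398]
contact_force: [0.3, 0.6, 1.2]
gripper_width: 85.4
```

```bash
python3 st.py
```

```text
[ 1.073  0.185 -0.093  0.044 -1.261 -2.238] [399.8 375.7 309.6] 5.4
[[ 0.052 -0.912 -0.406]
 [ 0.008 -0.406  0.914]
 [-0.999 -0.051 -0.013]]
```

>>> {"method": "apply_moves", "body": {
  "targets": "0 21 31 7 -1;0 42 62 14 -1;0 63 93 21 -1;0 84 125 28 -1;0 105 156 35 -1;0 124 187 42 -1;0 124 187 49 -1;0 124 187 56 -1"
}}

```text
clock: 6.07
position: [283.5, 473.0, 292.6]
ee_rot: [-0.399, 0.57, 0.457, 0.554]
contact_force: [-0.5, 0.2, 0.6]
gripper_width: 85.3
```

```bash
python3 st.py
```

```text
[ 1.279  0.217 -0.047 -0.083 -1.277 -3.096] [283.5 473.  292.6] 6.0667
[[-0.068 -0.961  0.267]
 [ 0.052  0.264  0.963]
 [-0.996  0.079  0.032]]
```

>>> {"method": "apply_moves", "body": {
  "targets": "10 0 0 -7 -1;20 0 0 -14 -1;30 0 0 -21 -1;40 0 0 -28 -1;50 0 0 -35 -1;60 0 0 -42 -1;70 0 0 -49 -1;80 0 0 -56 -1;90 0 0 -63 -1;100 0 0 -70 -1"
}}

```text
clock: 6.9
position: [277.4, 476.8, 192.7]
ee_rot: [-0.646, 0.203, 0.701, 0.223]
contact_force: [0.8, 0.4, 0.5]
gripper_width: 85.4
```

>>> {"method": "apply_moves", "body": {
  "targets": "0 0 0 -7 -1;0 0 0 -14 -1;0 0 0 -21 -1;0 0 0 -28 -1;0 0 0 -35 -1;0 0 0 -42 -1;0 0 0 -49 -1;0 0 0 -56 -1;0 0 0 -63 -1;0 0 0 -70 -1"
}}

```text
clock: 7.73
position: [277.4, 476.7, 193.2]
ee_rot: [-0.657, -0.236, 0.691, -0.188]
contact_force: [-0.3, 0.3, -0.7]
gripper_width: 85.4
```

>>> {"method": "apply_moves", "body": {
  "targets": "0 0 0 -7 -1;0 0 0 -14 -1;0 0 0 -21 -1;0 0 0 -28 -1;0 0 0 -35 -1;0 0 0 -42 -1;0 0 0 -49 -1;0 0 0 -56 -1;0 0 0 -63 -1;0 0 0 -70 -1"
}}

```text
clock: 8.57
position: [277.5, 476.8, 193.2]
ee_rot: [0.431, 0.59, -0.43, 0.53]
contact_force: [-0.5, 0.3, -0.7]
gripper_width: 85.7
```

>>> {"method": "apply_moves", "body": {
  "targets": "0 0 0 -7 -1;0 0 0 -14 -1;0 0 0 -21 -1;0 0 0 -28 -1;0 0 0 -35 -1;0 0 0 -42 -1;0 0 0 -49 -1;0 0 0 -56 -1;0 0 0 -63 -1;0 0 0 -70 -1"
}}

```text
clock: 9.4
position: [277.5, 476.8, 193.2]
ee_rot: [0.049, 0.73, -0.014, 0.682]
contact_force: [0.3, -0.2, 0.4]
gripper_width: 85.5
```

```bash
python3 st.py
```

```text
[ 1.293  0.288 -0.205 -0.09  -1.048  1.803] [277.5 476.8 193.2] 9.4
[[-0.066  0.09   0.994]
 [ 0.051  0.995 -0.087]
 [-0.996  0.045 -0.07 ]]
```

>>> {"method": "apply_moves", "body": {
  "targets": "0 0 0 -7 -1;0 0 0 -14 -1;0 0 0 -21 -1;0 0 0 -28 -1;0 0 0 -35 -1;0 0 0 -42 -1;0 0 0 -49 -1;0 0 0 -56 -1;0 0 0 -63 -1;0 0 0 -70 -1"
}}

```text
clock: 10.23
position: [277.5, 476.7, 193.2]
ee_rot: [-0.351, 0.606, 0.407, 0.586]
contact_force: [0.2, 0.3, 0.3]
gripper_width: 85.3
```

>>> {"method": "apply_moves", "body": {
  "targets": "0 0 0 -7 -1;0 0 0 -14 -1;0 0 0 -21 -1;0 0 0 -28 -1;0 0 0 -35 -1;0 0 0 -42 -1"
}}

```text
clock: 10.73
position: [228.1, 478.7, 182.2]
ee_rot: [-0.511, 0.455, 0.48, 0.549]
contact_force: [0.7, 0.1, 0.1]
gripper_width: 85.2
```

```bash
python3 st.py
```

```text
[ 1.5    0.217 -0.435  0.162 -0.855  3.096] [228.1 478.7 182.2] 10.7333
[[ 0.126 -0.992  0.009]
 [ 0.062  0.017  0.998]
 [-0.99  -0.125  0.064]]
```

>>> {"method": "apply_moves", "body": {
  "targets": "0 -12 0 -7 -1;0 -24 0 -14 -1;0 -36 0 -21 -1;0 -48 0 -28 -1;0 -60 0 -35 -1;0 -72 0 -42 -1;0 -84 0 -49 -1;0 -96 0 -56 -1;0 -108 0 -63 -1;0 -120 0 -70 -1"
}}

```text
clock: 11.57
position: [305.6, 459.0, 97.5]
ee_rot: [0.722, -0.129, -0.578, -0.358]
contact_force: [0.7, 0.9, 1.4]
gripper_width: 85.2
```

```bash
python3 st.py
```

```text
[ 1.138  0.258 -0.932  1.364 -0.18   3.096] [305.6 459.   97.5] 11.5667
[[ 0.298 -0.601 -0.741]
 [ 0.228 -0.71   0.667]
 [-0.927 -0.368 -0.075]]
```

```bash
cat > go.py <<'E'
import sys
from h import *
s=status.read_state();M=R.from_quat(s['ee_rot']).as_matrix()
t=np.array(eval(sys.argv[1]),float)
w=t if len(sys.argv)>2 else t-s['position']
d=M.T@w
print('tool shift',d.round(1),'rows',np.linalg.norm(d)/41.7)
E
python3 go.py "[220,520,300]"
```

```text
tool shift [-199.3  -66.3   89. ] rows 5.470598564226388
```

>>> {"method": "apply_moves", "body": {
  "targets": "-35 -11 15 0 -1;-70 -22 30 0 -1;-105 -34 45 0 -1;-140 -45 60 0 -1;-170 -56 75 0 -1;-199 -66 89 0 -1;-199 -66 89 0 -1"
}}

```text
clock: 12.15
position: [212.5, 494.5, 151.5]
ee_rot: [0.722, -0.113, -0.563, -0.385]
contact_force: [-0.3, 0.7, 0.2]
gripper_width: 85.4
```

```bash
python3 st.py
```

```text
[ 1.5    0.164 -0.888  1.034 -0.381  3.096] [212.5 494.5 151.5] 12.15
[[ 0.34  -0.596 -0.727]
 [ 0.271 -0.678  0.683]
 [-0.9   -0.429 -0.069]]
```

>>> {"method": "apply_moves", "body": {
  "targets": "-20 -11 15 7 -1;-50 -22 30 14 -1;-80 -34 30 21 -1;-110 -40 30 28 -1;-140 -50 30 30 -1;-140 -66 30 30 -1;-140 -66 30 30 -1"
}}

```text
clock: 12.73
position: [182.6, 524.1, 307.3]
ee_rot: [0.596, -0.253, -0.517, -0.561]
contact_force: [0.2, 0.4, -0.1]
gripper_width: 85.7
```

```bash
python3 st.py
```

```text
[ 1.702  0.044 -0.499  0.52  -0.846  3.005] [182.6 524.1 307.3] 12.7333
[[ 0.339 -0.88  -0.332]
 [ 0.278 -0.244  0.929]
 [-0.899 -0.407  0.162]]
```

>>> {"method": "apply_moves", "body": {
  "targets": "0 0 0 -7 -1;0 0 0 -14 -1;0 0 0 -21 -1;0 0 0 -28 -1;0 0 0 -35 -1"
}}

```text
clock: 13.15
position: [158.9, 515.0, 259.7]
ee_rot: [0.724, -0.086, -0.53, -0.433]
contact_force: [1.1, 0.6, -0.2]
gripper_width: 85.3
```

```bash
python3 st.py
```

```text
[ 1.745  0.037 -0.753  0.856 -0.679  3.096] [158.9 515.  259.7] 13.15
[[ 0.423 -0.584 -0.693]
 [ 0.334 -0.61   0.719]
 [-0.842 -0.535 -0.062]]
```

```bash
cat > kin.py <<'E'
from h import *
from scipy.optimize import least_squares
import itertools
D=[([1.4936248,.3853766,.00695985,-.00031686,-1.19396863,-.2586012],[205.79,589.71,230.49],[-.57610357,-.40902191,.57698285,-.40975182]),
([.336,.997,1.408,.006,-1.962,.902],[871.6,133.3,338.5],[.582,.406,-.57,.413]),
([.307,1.059,1.408,.011,-1.871,.931],[909.7,117.7,286.],[.592,.4,-.561,.418]),
([.41,.454,.221,.017,-1.289,.82],[683.2,117.6,276.7],[.592,.4,-.56,.418]),
([.409,.458,.229,.017,-1.292,-.406],[685.6,118,276.7],[.725,.004,-.689,.001]),
([1.073,.185,-.093,.044,-1.261,-2.238],[399.8,375.7,309.6],[.606,-.373,-.579,-.398]),
([1.279,.217,-.047,-.083,-1.277,-3.096],[283.5,473,292.6],[-.399,.57,.457,.554]),
([1.293,.288,-.205,-.09,-1.048,1.803],[277.5,476.8,193.2],[.049,.73,-.014,.682]),
([1.5,.217,-.435,.162,-.855,3.096],[228.1,478.7,182.2],[-.511,.455,.48,.549]),
([1.138,.258,-.932,1.364,-.18,3.096],[305.6,459,97.5],[.722,-.129,-.578,-.358]),
([1.5,.164,-.888,1.034,-.381,3.096],[212.5,494.5,151.5],[.722,-.113,-.563,-.385]),
([1.702,.044,-.499,.52,-.846,3.005],[182.6,524.1,307.3],[.596,-.253,-.517,-.561]),
([1.745,.037,-.753,.856,-.679,3.096],[158.9,515,259.7],[.724,-.086,-.53,-.433])]
def Ry(t):c,s=np.cos(t),np.sin(t);return np.array([[c,0,s],[0,1,0],[-s,0,c]])
def Rx(t):c,s=np.cos(t),np.sin(t);return np.array([[1,0,0],[0,c,-s],[0,s,c]])
def Rz(t):c,s=np.cos(t),np.sin(t);return np.array([[c,-s,0],[s,c,0],[0,0,1]])
def fk(q,p,s4,s6):
    c1,b,c4,c6,L2,a,h,fx,fz,lat,lat2,Lt,tz,r0=p
    B=Rz(q[0]+c1);F=B@Ry(q[1]-q[2]+b);W=F@Rx(s4*q[3]+c4);T=W@Ry(-q[4]-b);E=T@Rx(s6*q[5]+c6)
    P=B@np.array([r0+L2*np.sin(q[1]+a),lat,h+L2*np.cos(q[1]+a)])+F@np.array([fx,0,fz])+W@np.array([0,lat2,0])+T@np.array([Lt,0,tz])
    return P,E
def fit():
    best=None
    for s4,s6,b0,c60 in itertools.product([1,-1],[1,-1],[0],[0,1.57,3.14,-1.57]):
        def f(p):
            o=[]
            for q,x,e in D:
                P,E=fk(q,p,s4,s6);M=R.from_quat(e).as_matrix()
                o+=list((P-x)/2);o+=list((E-M).ravel()*150)
            return np.array(o)
        r=least_squares(f,[0,b0,0,c60,400,0,300,400,0,-100,0,250,0,0],x_scale=[1,1,1,1]+[100,.5]+[100]*8)
        if best is None or r.cost<best[0]: best=(r.cost,r.x,s4,s6,f(r.x))
    return best
if __name__=='__main__':
    b=fit();print(b[0],b[1].round(3),b[2],b[3],np.abs(b[4]).max())
    np.savez('kin.npz',p=b[1],s=[b[2],b[3]])
E
python3 kin.py
```

```text
0.6786347215222863 [-0.00000e+00 -0.00000e+00  0.00000e+00 -3.14200e+00  5.64966e+02
 -1.00000e-03  1.60226e+02  4.21391e+02  1.12000e-01 -7.90000e-02
 -1.59512e+02  2.97771e+02  2.20000e-01  4.29000e-01] -1 -1 0.25671234424528566
```

```bash
cat > sim.py <<'E'
from kin import *
k=np.load('kin.npz');P_=k['p'];S_=k['s']
FK=lambda q:fk(q,P_,*S_)
LO=np.array([-3.136,-1.206,-1.066,-3.156,-2.986,-3.096]);HI=np.array([3.136,2.056,1.408,2.046,-.164,3.096])
DQ=np.array([2.79,2.79,3.14,3.14,3.14,3.14])*.7/12
def row(q,Pt,Et,w=1.0):
    P,E=FK(q)
    d=Pt-P;n=np.linalg.norm(d);d=d*min(1,41.7/max(n,1e-9))
    r=R.from_matrix(Et@E.T).as_rotvec();n=np.linalg.norm(r);r=r*min(1,.125/max(n,1e-9))
    Pg=P+d;Eg=R.from_rotvec(r).as_matrix()@E
    def f(x):
        A,B=FK(x);return np.r_[(A-Pg)/1000*w,R.from_matrix(B@Eg.T).as_rotvec(),1e-3*(x-q)]
    lo=np.maximum(LO,q-DQ)-1e-9;hi=np.minimum(HI,q+DQ)+1e-9
    return least_squares(f,np.clip(q,lo+1e-7,hi-1e-7),bounds=(lo,hi),max_nfev=30).x
def call(q,rows,w=1.0):
    P,E=FK(q)
    for r in rows:
        q=row(q,P+E@np.array(r[:3],float),E@R.from_rotvec([np.deg2rad(r[3]),0,0]).as_matrix(),w)
    return q
def desc(q):
    P,E=FK(q);x=E[:,0];return f"q {q.round(3)} P {P.round(0)} tilt {np.rad2deg(np.arccos(-x[2])):.1f} head {np.rad2deg(np.arctan2(x[1],x[0])):.1f} jawz {E[2,2]:.2f}"
if __name__=='__main__':
    tests=[(D[11][0],[[0,0,0,-7*i] for i in range(1,6)],D[12]),
           (D[8][0],[[0,-12*i,0,-7*i] for i in range(1,11)],D[9]),
           (D[1][0],[[0,38*min(i,5),-13*min(i,5),0] for i in range(1,7)],D[2])]
    for w in [1,2,4,10]:
        for q,rows,d in tests: print(w,desc(call(np.array(q),rows,w)))
    for t in tests: print('meas',desc(np.array(t[2][0])))
E
python3 sim.py
```

```text
1 q [ 1.792  0.068 -0.807  0.837 -0.623  3.096] P [128. 506. 216.] tilt 29.1 head 39.7 jawz -0.08
1 q [ 1.335  0.346 -1.051  1.342 -0.164  3.096] P [188. 426.  12.] tilt 12.0 head 26.6 jawz -0.11
1 q [ 0.308  1.057  1.408  0.008 -1.891  0.93 ] P [904. 117. 287.] tilt 1.8 head 4.0 jawz -0.01
2 q [ 1.739  0.025 -0.727  0.856 -0.697  3.096] P [164. 521. 278.] tilt 33.8 head 39.0 jawz -0.05
2 q [ 1.136  0.2   -0.886  1.331 -0.232  3.096] P [334. 470. 150.] tilt 27.6 head 36.2 jawz -0.08
2 q [ 0.308  1.056  1.408  0.016 -1.858  0.933] P [913. 118. 289.] tilt 3.8 head 4.1 jawz -0.03
4 q [ 1.721  0.012 -0.697  0.858 -0.723  3.096] P [177. 524. 299.] tilt 35.3 head 38.4 jawz -0.03
4 q [ 1.176  0.161 -0.846  1.248 -0.306  3.096] P [345. 476. 188.] tilt 31.0 head 33.7 jawz -0.07
4 q [ 0.31   1.054  1.408  0.058 -1.683  0.939] P [963. 123. 306.] tilt 14.2 head 4.2 jawz -0.10
10 q [ 1.715  0.008 -0.687  0.859 -0.731  3.096] P [181. 524. 306.] tilt 35.7 head 38.2 jawz -0.03
10 q [ 1.187  0.153 -0.837  1.227 -0.325  3.096] P [347. 476. 196.] tilt 31.7 head 33.0 jawz -0.07
10 q [ 0.308  1.079  1.408  0.139 -1.304  0.932] P [1067.  132.  340.] tilt 35.0 head 4.2 jawz -0.23
meas q [ 1.745  0.037 -0.753  0.856 -0.679  3.096] P [159. 515. 260.] tilt 32.6 head 38.3 jawz -0.06
meas q [ 1.138  0.258 -0.932  1.364 -0.18   3.096] P [306. 459.  97.] tilt 22.0 head 37.3 jawz -0.07
meas q [ 0.307  1.059  1.408  0.011 -1.871  0.931] P [910. 118. 286.] tilt 2.9 head 5.6 jawz -0.02
```

```bash
cat > ik.py <<'E'
from sim import *
rng=np.random.default_rng(0)
SEEDS=[rng.uniform(LO,HI) for _ in range(25)]
def pose(psi,phi,sgn,spin=0):
    x=np.array([np.sin(phi)*np.cos(psi),np.sin(phi)*np.sin(psi),-np.cos(phi)])
    z=sgn*np.array([-np.sin(psi),np.cos(psi),0]);y=np.cross(z,x)
    return np.stack([x,y,z],1)@R.from_rotvec([spin,0,0]).as_matrix()
def ik(P,E,seeds=SEEDS):
    def f(x):
        A,B=FK(x);return np.r_[(A-P)/300,R.from_matrix(B@E.T).as_rotvec()]
    for s in seeds:
        r=least_squares(f,np.clip(s,LO+1e-4,HI-1e-4),bounds=(LO,HI),max_nfev=60)
        if r.cost<1e-7: return r.x
    return None
if __name__=='__main__':
    dish=np.array([448,-40,52.]);bowl=np.array([499,217,130.])
    for phi in [55,70]:
        for psi in range(0,360,30):
            o=[]
            for sgn in [1,-1]:
                E=pose(np.deg2rad(psi),np.deg2rad(phi),sgn);x=E[:,0]
                a=ik(dish+19*x,E)
                if a is None: o.append('dish X');continue
                b=ik(bowl+19*x,E,[a]+SEEDS[:12])
                o.append(f"{a.round(2)} bowl {None if b is None else b.round(2)}")
            print(phi,psi,o)
E
time python3 ik.py
```

```text
55 0 ['[-0.75  0.6  -1.03 -2.42 -1.01  1.62] bowl None', '[-0.75  0.6  -1.03 -2.42 -1.01 -1.52] bowl None']
55 30 ['[-0.61  0.48 -0.66 -1.67 -0.84  1.04] bowl [ 0.07  0.27 -0.63 -2.11 -0.43  0.86]', '[-0.61  0.48 -0.66 -1.67 -0.84 -2.1 ] bowl [ 0.07  0.27 -0.63 -2.11 -0.43 -2.28]']
55 60 ['[-0.48  0.54 -0.43 -1.22 -1.06  0.87] bowl [ 0.11  0.34 -0.42 -1.44 -0.73  0.49]', '[-0.48  0.54 -0.43 -1.22 -1.06 -2.28] bowl [ 0.11  0.34 -0.42 -1.44 -0.73 -2.65]']
55 90 ['[-0.35  0.64 -0.23 -0.92 -1.32  0.89] bowl [ 0.12  0.47 -0.21 -1.12 -1.12  0.53]', '[-0.35  0.64 -0.23 -0.92 -1.32 -2.25] bowl [ 0.12  0.47 -0.21 -1.12 -1.12 -2.61]']
55 120 ['[-0.19  0.72 -0.08 -0.67 -1.53  1.02] bowl [ 0.2   0.6   0.02 -0.89 -1.48  0.65]', '[-0.19  0.72 -0.08 -0.67 -1.53 -2.12] bowl [ 0.2   0.6   0.02 -0.89 -1.48 -2.49]']
55 150 ['[-0.01  0.79 -0.01 -0.41 -1.66  1.22] bowl [ 0.32  0.72  0.21 -0.68 -1.76  0.84]', '[-0.01  0.79 -0.01 -0.41 -1.66 -1.92] bowl [ 0.32  0.72  0.21 -0.68 -1.76 -2.3 ]']
55 180 ['[ 0.18  0.81 -0.07 -0.14 -1.64  1.46] bowl [ 0.48  0.81  0.3  -0.42 -1.93  1.12]', '[ 0.18  0.81 -0.07 -0.
[... 1650 characters left out ...]
.94  0.03 -0.16 -1.88 -1.68] bowl [ 0.45  0.92  0.41 -0.52 -2.18 -2.05]']
70 210 ['[ 0.37  0.91 -0.18  0.15 -1.7   1.64] bowl [ 0.64  0.95  0.33 -0.14 -2.16  1.45]', '[ 0.37  0.91 -0.18  0.15 -1.7  -1.5 ] bowl [ 0.64  0.95  0.33 -0.14 -2.16 -1.69]']
70 240 ['[ 0.55  0.84 -0.49  0.47 -1.44  1.69] bowl [ 0.82  0.9   0.07  0.23 -1.94  1.74]', '[ 0.55  0.84 -0.49  0.47 -1.44 -1.45] bowl [ 0.82  0.9   0.07  0.23 -1.94 -1.4 ]']
70 270 ['[ 0.65  0.75 -0.88  0.94 -1.19  1.53] bowl [ 0.96  0.79 -0.28  0.57 -1.63  1.85]', '[ 0.65  0.75 -0.88  0.94 -1.19 -1.62] bowl [ 0.96  0.79 -0.28  0.57 -1.63 -1.3 ]']
70 300 ['dish X', 'dish X']
70 330 ['dish X', 'dish X']
real	0m16.607s
user	0m16.768s
sys	0m0.201s
```

```bash
cat > map.py <<'E'
from ik import *
import sys
W=1.6
def at(P,x,lim,seeds):
    # find q with tool x axis = x at P and j6 at limit: solve with spin free
    def f(q):
        A,B=FK(q);return np.r_[(A-P)/300,np.cross(B[:,0],x),(1-B[:,0]@x),(q[5]-lim)]
    for s in seeds:
        s=s.copy();s[5]=lim
        r=least_squares(f,np.clip(s,LO+1e-4,HI-1e-4),bounds=(LO,HI),max_nfev=60)
        if r.cost<1e-7:return r.x
def survey(x,t,qs):
    out=[]
    for X in [-200,0,200,400,600]:
        for Y in [-500,-250,0,250,500]:
            if not 330<np.hypot(X,Y)<800: continue
            for Z in [250,400,550]:
                for lim in (3.095,-3.095):
                    q=at(np.array([X,Y,Z]),x,lim,qs)
                    if q is None: continue
                    q2=call(q,[[0,0,0,-np.sign(lim)*7*i] for i in range(1,6)],W)
                    P,E=FK(q2);g=np.arccos(np.clip(x@t,-1,1))-np.arccos(np.clip(E[:,0]@t,-1,1))
                    out.append((g,(X,Y,Z),lim,q.round(2),P.round(0),E[:,0].round(2)))
    out.sort(key=lambda a:-a[0]);return out
if __name__=='__main__':
    s=status.read_state();q0=np.array(s['joints']);x=R.from_quat(s['ee_rot']).as_matrix()[:,0]
    t=np.array([np.sin(1.1)*np.cos(np.deg2rad(185)),np.sin(1.1)*np.sin(np.deg2rad(185)),-np.cos(1.1)])
    print('now',x.round(2),'target',t.round(2),np.arccos(x@t))
    for o in survey(x,t,[q0]+SEEDS[:6])[:14]: print(*o)
E
time python3 map.py
```

```text
now [ 0.42  0.33 -0.84] target [-0.89 -0.08 -0.45] 1.5898626937094715
0.17190879763772582 (0, -500, 550) 3.095 [ 1.13 -1.17  0.41  0.47 -2.58  3.1 ] [  -2. -479.  542.] [ 0.24  0.43 -0.87]
0.145197546361435 (200, -500, 550) 3.095 [ 1.5  -1.19  0.29  0.74 -2.51  3.1 ] [ 223. -426.  524.] [ 0.28  0.35 -0.89]
0.1316315432272357 (200, 500, 400) -3.095 [ 1.72 -0.07 -0.45  0.6  -0.97 -3.1 ] [268. 495. 424.] [ 0.3   0.35 -0.89]
0.13055587516038836 (0, 500, 250) -3.095 [ 2.15  0.05 -0.74  0.77 -0.88 -3.1 ] [ 47. 524. 289.] [ 0.32  0.27 -0.91]
0.12638484987354626 (0, 500, 400) -3.095 [ 2.19 -0.05 -0.43  0.61 -1.22 -3.1 ] [ 72. 530. 438.] [ 0.31  0.29 -0.9 ]
0.12458622866322577 (200, 500, 250) -3.095 [ 1.63  0.03 -0.8   0.91 -0.6  -3.1 ] [240. 500. 279.] [ 0.31  0.31 -0.9 ]
0.11470861564451762 (-200, 500, 250) -3.095 [ 2.51  0.22 -0.51  0.62 -1.1  -3.1 ] [-164.  549.  291.] [ 0.34  0.23 -0.91]
0.11440478077848781 (400, 500, 400) -3.095 [ 1.27  0.08 -0.26  0.44 -0.8  -3.1 ] [452. 474. 408.] [ 0.3   0.4  -0.86]
0.11408850022992723 (200, 500, 550) -3.095 [ 1.74 -0.07 -0.07  0.51 -1.31 -3.1 ] [288. 492. 578.] [ 0.31  0.35 -0.88]
0.10413940776792074 (400, -500, 250) 3.095 [-0.94  0.46  0.26 -0.58 -1.43  3.1 ] [ 469. -465.  305.] [ 0.34  0.28 -0.9 ]
0.10267063911314556 (400, 500, 550) -3.095 [ 1.29  0.08  0.13  0.35 -1.17 -3.1 ] [472. 461. 559.] [ 0.31  0.41 -0.86]
0.09979491182899247 (200, -500, 250) 3.095 [-1.22  0.37  0.11 -0.54 -1.52  3.1 ] [ 281. -473.  308.] [ 0.34  0.3  -0.89]
0.09948783996415855 (-200, 500, 400) -3.095 [ 2.52  0.13 -0.23  0.55 -1.41 -3.1 ] [-146.  563.  450.] [ 0.35  0.26 -0.9 ]
0.0986282700854475 (0, 500, 550) -3.095 [ 2.2  -0.05 -0.07  0.57 -1.53 -3.1 ] [ 87. 537. 598.] [ 0.34  0.31 -0.89]
real	0m17.625s
user	0m17.462s
sys	0m0.153s
```

```bash
cat > plan.py <<'E'
from map import *
s=status.read_state();q=np.array(s['joints'])
t=np.array([np.sin(1.1)*np.cos(np.deg2rad(185)),np.sin(1.1)*np.sin(np.deg2rad(185)),-np.cos(1.1)])
P,E=FK(q);w=E.T@(np.array([200,500,400])-P);print('shift',w.round(0))
q=call(q,[[*(w*min(1,i/8)),7*i] for i in range(1,11)],W);print(desc(q))
for c in range(4): q=call(q,[[0,0,0,7*i] for i in range(1,11)],W)
print(desc(q))
for c in range(8):
    P,E=FK(q);w=E.T@(np.array([200,500,400])-P)*.6
    q=call(q,[[*(w*i/10),7*i] for i in range(1,11)],W);x=FK(q)[1][:,0];print(desc(q),np.arccos(x@t).round(2))
E
python3 plan.py
```

```text
shift [-106.  -90.  -48.]
q [ 1.717 -0.07  -0.452  0.601 -0.972  2.268] P [200. 500. 400.] tilt 32.6 head 38.3 jawz 0.48
q [ 1.717 -0.07  -0.452  0.601 -0.972 -2.619] P [200. 500. 400.] tilt 32.6 head 38.3 jawz -0.15
q [ 1.456 -0.03  -0.215  0.277 -0.997 -3.096] P [280. 491. 425.] tilt 26.7 head 52.6 jawz 0.35 1.43
q [ 0.994  0.006 -0.103 -0.27  -0.976 -3.096] P [378. 420. 383.] tilt 31.3 head 82.2 jawz 0.46 1.28
q [ 0.622  0.05  -0.296 -0.84  -0.886 -3.096] P [377. 350. 261.] tilt 45.5 head 89.6 jawz 0.17 1.31
q [ 0.488  0.212 -0.612 -1.511 -0.763 -3.096] P [284. 372. 129.] tilt 56.1 head 84.2 jawz -0.45 1.46
q [ 0.403  0.566 -1.028 -2.179 -1.066 -3.096] P [164. 401.  71.] tilt 60.3 head 78.9 jawz -0.87 1.56
q [ 0.022  1.557 -1.066 -2.041 -1.544 -3.096] P [181. 342. -38.] tilt 66.0 head 78.5 jawz -0.52 1.62
q [-1.058  2.056 -1.066 -2.116 -0.764 -3.096] P [159. 246. -86.] tilt 68.1 head 79.7 jawz 0.32 1.62
q [-1.7    2.056 -1.066 -3.008 -0.276 -3.096] P [ 194.  183. -176.] tilt 73.2 head 80.4 jawz 0.94 1.65
```

```bash
cat > beam.py <<'E'
from map import *
def beam(q,t,sp,depth=16,width=10,tol=.12,N=5,zmin=180,ymax=600,extra=True):
    acts=[(0,0,0)]+[tuple(v) for k in range(3) for v in (np.eye(3)[k]*35,-np.eye(3)[k]*35)]+[(25,25,0),(-25,-25,0),(25,-25,0),(-25,25,0)]
    B=[(0,q,[])];best=None
    for d in range(depth):
        C=[]
        for _,q,h in B:
            P,E=FK(q)
            for a in acts:
                for s in ([sp,0] if extra and a!=(0,0,0) else [sp]):
                    w=E.T@np.array(a)
                    q2=call(q,[[*(w*i),s*i] for i in range(1,N+1)],W)
                    P2,E2=FK(q2)
                    if P2[2]<zmin or not 250<np.hypot(*P2[:2])<880 or P2[1]>ymax or P2[0]<-200: continue
                    C.append((np.arccos(np.clip(E2[:,0]@t,-1,1)),q2,h+[(a,s)]))
        C.sort(key=lambda c:c[0]);B=[]
        for c in C:
            if all(np.linalg.norm(c[1]-b[1])>.15 for b in B): B.append(c)
            if len(B)>=width: break
        print(d,round(B[0][0],3),desc(B[0][1]),flush=True)
        if B[0][0]<tol: break
    return B[0]
if __name__=='__main__':
    s=status.read_state();q=np.array(s['joints'])
    t=np.array([np.sin(1.05)*np.cos(np.deg2rad(185)),np.sin(1.05)*np.sin(np.deg2rad(185)),-np.cos(1.05)])
    P,E=FK(q)
    import sys
    loc=eval(sys.argv[1]);lim=float(sys.argv[2])
    x=E[:,0]
    q=at(np.array(loc),x,lim,[q]+SEEDS)
    print(desc(q))
    b=beam(q,t,-7*np.sign(lim))
    print(b[2])
E
(timeout 560 python3 beam.py "[200,500,400]" -3.095 > b1.txt &  timeout 560 python3 beam.py "[300,-450,350]" 3.095 >b2.txt & timeout 560 python3 beam.py "[100,500,400]" -3.095 >b3.txt; wait); tail -n 20 b1.txt b2.txt b3.txt
```

```text
==> b1.txt <==
this script no longer has the robot

==> b2.txt <==
q [-1.028  0.257  0.207 -0.564 -1.597  3.095] P [ 300. -450.  350.] tilt 32.6 head 38.3 jawz -0.10
0 1.439 q [-0.707  0.196  0.068 -0.443 -1.359  3.096] P [ 404. -371.  324.] tilt 25.5 head 36.5 jawz 0.04
1 1.354 q [-0.529  0.252  0.262 -0.282 -1.412  3.096] P [ 493. -371.  385.] tilt 18.8 head 28.4 jawz 0.15
2 1.278 q [-0.464  0.327 -0.011 -0.189 -1.075  3.096] P [ 504. -373.  238.] tilt 13.4 head 18.7 jawz 0.14
3 1.221 q [-0.31   0.332 -0.099  0.065 -0.937  3.096] P [ 548. -359.  237.] tilt 12.0 head -32.3 jawz 0.20
4 1.178 q [-0.413  0.359 -0.054  0.099 -0.975  3.096] P [ 518. -427.  243.] tilt 11.5 head -47.8 jawz 0.18
5 1.155 q [-0.507  0.315 -0.188  0.166 -0.875  3.096] P [ 443. -470.  228.] tilt 13.5 head -61.9 jawz 0.19
6 1.129 q [-0.62   0.302 -0.304  0.25  -0.754  3.096] P [ 371. -518.  206.] tilt 16.2 head -73.0 jawz 0.20
7 1.101 q [-0.74   0.435 -0.173  0.303 -0.729  3.096] P [ 364. -619.  189.] tilt 18.6 head -81.0 jawz 0.21
8 1.085 q [-0.832  0.421 -0.246  0.363 -0.646  3.096] P [ 301. -647.  181.] tilt 
[... 1345 characters left out ...]
float64(-7.0)), ((np.float64(-35.0), np.float64(-0.0), np.float64(-0.0)), np.float64(-7.0)), ((np.float64(-35.0), np.float64(-0.0), np.float64(-0.0)), np.float64(-7.0)), ((np.float64(-35.0), np.float64(-0.0), np.float64(-0.0)), 0), ((np.float64(-35.0), np.float64(-0.0), np.float64(-0.0)), 0), ((-25, 25, 0), np.float64(-7.0)), ((-25, 25, 0), np.float64(-7.0))]

==> b3.txt <==
this script no longer has the robotException ignored in: <_io.TextIOWrapper mode='rw' encoding='UTF-8'>
Traceback (most recent call last):
BrokenPipeError: [Errno 32] Broken pipe
Exception ignored in: <_io.TextIOWrapper mode='rw' encoding='UTF-8'>
Traceback (most recent call last):
BrokenPipeError: [Errno 32] Broken pipe
```

```bash
cat c4.txt
```

```text
q [-1.028  0.257  0.207 -0.564 -1.597  3.095] P [ 300. -450.  350.] tilt 32.6 head 38.3 jawz -0.10
0 1.437 q [-0.707  0.196  0.068 -0.443 -1.359  3.096] P [ 404. -371.  324.] tilt 25.5 head 36.5 jawz 0.04
1 1.352 q [-0.529  0.252  0.262 -0.282 -1.412  3.096] P [ 493. -371.  385.] tilt 18.8 head 28.4 jawz 0.15
2 1.293 q [-0.341  0.275  0.321 -0.106 -1.395  3.096] P [ 561. -334.  418.] tilt 14.1 head 6.0 jawz 0.21
3 1.26 q [-0.255  0.53   0.725 -0.023 -1.548  3.096] P [ 701. -341.  436.] tilt 12.5 head -8.6 jawz 0.21
4 1.209 q [-0.158  0.627  1.408 -0.354 -2.236  3.096] P [ 675. -177.  590.] tilt 16.5 head 64.5 jawz 0.13
5 1.138 q [ 0.153  0.581  1.408 -0.361 -2.274  3.096] P [666.  33. 619.] tilt 16.4 head 80.7 jawz 0.14
6 1.053 q [ 0.27   0.406  1.408 -0.549 -2.461  3.096] P [522. 105. 709.] tilt 19.3 head 99.7 jawz 0.16
7 0.938 q [ 0.395  0.371  1.408 -0.739 -2.51   3.096] P [463. 193. 722.] tilt 23.5 head 117.6 jawz 0.19
8 0.797 q [-0.062  0.202  1.408 -1.679 -2.774  3.096] P [309. 105. 796.] tilt 30.9 head 132.4 jawz 0.36
9 0.65 q [ 0.053  0.278  1.408 -1.753 -2.788  3.096] P [333. 148. 773.] tilt 34.7 head 146.3 jawz 0.37
10 0.49 q [ 0.214  0.285  1.408 -1.975 -2.746  3.096] P [271. 231. 791.] tilt 40.0 head 158.8 jawz 0.49
11 0.345 q [ 0.453  0.243  1.408 -2.097 -2.657  3.096] P [147. 294. 827.] tilt 43.8 head 170.4 jawz 0.59
12 0.216 q [ 0.47   0.268  1.408 -2.301 -2.63   3.096] P [114. 299. 843.] tilt 49.0 head 178.0 jawz 0.67
13 0.122 q [ 0.056  0.61   1.408 -3.156 -2.986  3.096] P [368. 180. 749.] tilt 53.2 head -176.6 jawz 0.80
[((0, 0, -35), -7), ((25, -25, 0), -7), ((25, -25, 0), -7), ((-35, 0, 0), -7), ((0, 35, 0), -7), ((-25, 25, 0), -7), ((-35, 0, 0), -7), ((0, 0, -35), -7), ((0, 0, -35), -7), ((0, 0, 0), -7), ((25, 25, 0), -7), ((35, 0, 0), -7), ((35, 0, 0), -7), ((35, 0, 0), -7)]
```

```bash
sed -i 's/P2\[0\]<-200/P2[0]<-450 or q2[4]<-2.4/' beam.py; head -12 c3.txt
export OMP_NUM_THREADS=1 OPENBLAS_NUM_THREADS=1
i=0; for a in "[-100,450,350] -3.095 185 60" "[-250,400,400] -3.095 185 60" "[200,500,400] -3.095 0 0" "[0,500,300] -3.095 0 0" ; do timeout 550 python3 beam2.py $a > d$i.txt 2>&1 & i=$((i+1)); done; wait; cat d?.txt
```

```text
q [ 1.965 -0.081 -0.467  0.621 -1.101 -3.095] P [100. 500. 400.] tilt 32.6 head 38.3 jawz -0.02
0 1.392 q [ 1.631  0.    -0.437  0.419 -0.859 -3.096] P [207. 512. 337.] tilt 25.4 head 47.6 jawz 0.20
1 1.241 q [ 1.481  0.17  -0.061  0.126 -0.989 -3.096] P [244. 594. 363.] tilt 21.1 head 67.9 jawz 0.33
2 1.104 q [ 1.303  0.161 -0.017 -0.151 -1.012 -3.096] P [278. 559. 346.] tilt 23.2 head 93.5 jawz 0.37
3 1.018 q [ 1.132  0.132 -0.138 -0.438 -0.941 -3.096] P [283. 501. 286.] tilt 30.4 head 107.4 jawz 0.32
4 0.988 q [ 1.254  0.049 -0.323 -0.5   -0.8   -3.096] P [197. 480. 250.] tilt 32.9 head 111.1 jawz 0.33
5 0.956 q [ 1.402  0.015 -0.474 -0.583 -0.635 -3.096] P [116. 469. 207.] tilt 35.4 head 114.7 jawz 0.34
6 0.929 q [ 1.482 -0.178 -0.71  -0.639 -0.572 -3.096] P [ 65. 361. 182.] tilt 36.8 head 117.5 jawz 0.33
7 0.902 q [ 1.444 -0.006 -0.302 -0.606 -0.773 -3.096] P [ 80. 522. 290.] tilt 40.7 head 120.3 jawz 0.38
8 0.871 q [ 1.621  0.006 -0.417 -0.688 -0.576 -3.096] P [ -6. 523. 243.] tilt 43.3 head 123.2 jawz 0.39
9 0.84 q [ 1.676 -0.254 -0.724 -0.753 -0.528 -3.096] P [-24. 364. 205.]
[... 6791 characters left out ...]
 head 120.5 jawz 0.15
10 0.154 q [ 2.13   0.153 -0.034  0.005 -1.231 -3.096] P [-153.  548.  347.] tilt 8.8 head 120.5 jawz 0.15
11 0.154 q [ 2.012 -0.115 -0.301 -0.015 -1.232 -2.974] P [-28. 423. 347.] tilt 8.8 head 120.5 jawz 0.15
12 0.154 q [ 0.818 -0.277 -0.369 -0.149 -1.437 -1.766] P [272. 123. 347.] tilt 8.8 head 120.5 jawz 0.15
13 0.154 q [ 0.238 -0.273 -0.367 -0.147 -1.522 -1.193] P [272. -52. 347.] tilt 8.8 head 120.5 jawz 0.15
[((0, 0, -35), 7), ((-35, 0, 0), 7), ((-35, 0, 0), 0), ((-25, -25, 0), 0), ((-35, 0, 0), 0), ((-35, 0, 0), 0), ((-25, -25, 0), 0), ((25, -25, 0), 0), ((-25, 25, 0), 0), ((35, 0, 0), 0), ((0, -35, 0), 0), ((25, -25, 0), 0), ((25, -25, 0), 0), ((0, -35, 0), 0)]
```

>>> {"method": "apply_moves", "body": {
  "targets": "-22 16 13 7 -1;-44 31 26 14 -1;-66 47 39 21 -1;-88 63 52 28 -1;-110 78 64 35 -1;-132 94 77 42 -1;-155 110 90 49 -1;-177 126 103 56 -1;-199 141 116 63 -1;-221 157 129 70 -1"
}}

```text
clock: 13.98
position: [-116.2, 438.7, 355.6]
ee_rot: [-0.34, 0.378, 0.383, 0.772]
contact_force: [-0.9, 0.1, 0.1]
gripper_width: 85.4
```

>>> {"method": "apply_moves", "body": {
  "targets": "-22 17 -10 7 -1;-44 34 -20 14 -1;-66 51 -31 21 -1;-88 68 -41 28 -1;-108 86 -51 35 -1;-108 86 -51 42 -1;-108 86 -51 49 -1;-108 86 -51 56 -1;-108 86 -51 63 -1;-108 86 -51 70 -1"
}}

```text
clock: 14.82
position: [-250.0, 402.2, 400.6]
ee_rot: [0.164, 0.528, 0.097, 0.827]
contact_force: [-0.0, 0.6, 0.8]
gripper_width: 85.3
```

>>> {"method": "apply_moves", "body": {
  "targets": "0 0 0 7 -1;0 0 0 14 -1;0 0 0 21 -1;0 0 0 28 -1;0 0 0 35 -1;0 0 0 42 -1;0 0 0 49 -1;0 0 0 56 -1;0 0 0 63 -1;0 0 0 70 -1"
}}

```text
clock: 15.65
position: [-249.7, 402.3, 400.7]
ee_rot: [0.609, 0.488, -0.224, 0.584]
contact_force: [-0.2, 0.0, -0.7]
gripper_width: 85.7
```

>>> {"method": "apply_moves", "body": {
  "targets": "0 0 0 7 -1;0 0 0 14 -1;0 0 0 21 -1;0 0 0 28 -1;0 0 0 35 -1;0 0 0 42 -1;0 0 0 49 -1;0 0 0 56 -1;0 0 0 63 -1;0 0 0 70 -1"
}}

```text
clock: 16.48
position: [-249.8, 402.3, 400.7]
ee_rot: [0.834, 0.272, -0.463, 0.129]
contact_force: [-0.2, 0.1, -0.2]
gripper_width: 85.3
```

>>> {"method": "apply_moves", "body": {
  "targets": "0 0 0 7 -1;0 0 0 14 -1;0 0 0 21 -1;0 0 0 28 -1;0 0 0 35 -1;0 0 0 42 -1;0 0 0 49 -1"
}}

```text
clock: 17.07
position: [-249.2, 403.7, 401.5]
ee_rot: [0.813, 0.056, -0.534, -0.225]
contact_force: [0.2, 0.4, -1.0]
gripper_width: 85.4
```

>>> {"method": "apply_moves", "body": {
  "targets": "30 15 11 7 -1;60 30 22 14 -1;90 45 33 21 -1;120 60 44 28 -1;150 75 55 35 -1"
}}

```text
clock: 17.48
position: [-183.6, 504.8, 352.9]
ee_rot: [0.766, -0.064, -0.567, -0.295]
contact_force: [0.4, -0.3, 0.5]
gripper_width: 85.1
```

>>> {"method": "apply_moves", "body": {
  "targets": "32 13 6 7 -1;64 26 12 14 -1;96 39 18 21 -1;128 52 24 28 -1;160 65 30 35 -1"
}}

```text
clock: 17.9
position: [-104.1, 576.3, 277.2]
ee_rot: [0.699, -0.196, -0.589, -0.354]
contact_force: [0.7, 0.9, 0.5]
gripper_width: 85.5
```

>>> {"method": "apply_moves", "body": {
  "targets": "-10 34 -2 7 -1;-20 68 -4 14 -1;-30 102 -6 21 -1;-40 136 -8 28 -1;-50 170 -10 35 -1"
}}

```text
clock: 18.32
position: [-58.2, 566.5, 307.5]
ee_rot: [0.621, -0.316, -0.601, -0.391]
contact_force: [0.4, 0.4, -0.8]
gripper_width: 85.2
```

```bash
python3 save.py; python3 ds.py
```

```text
[ 2.013  0.211 -0.092  0.11  -1.233 -3.097] [-58.2 566.5 307.5] 18.3167
q [ 2.013  0.211 -0.092  0.11  -1.233 -3.097] P [-58. 566. 307.] tilt 6.3 head 44.5 jawz 0.03
```

>>> {"method": "apply_moves", "body": {
  "targets": "1 25 12 -2.5 -1;2 49 24 -5 -1;3 74 35 -7.5 -1;4 98 47 -10 -1;4 122 59 -12 -1;5 147 71 -14.5 -1;6 172 83 -17 -1;7 196 94 -19 -1;7 220 106 -21 -1"
}}

```text
clock: 19.07
position: [-301.4, 549.3, 279.1]
ee_rot: [0.684, -0.2, -0.648, -0.269]
contact_force: [0.3, 1.2, -0.2]
gripper_width: 85.3
```

>>> {"method": "apply_moves", "body": {
  "targets": "-4 35 4 7 -1;-8 70 8 14 -1;-12 105 12 21 -1;-16 140 16 28 -1;-20 175 20 35 -1"
}}

```text
clock: 19.48
position: [-266.4, 566.6, 275.3]
ee_rot: [-0.623, 0.312, 0.658, 0.285]
contact_force: [0.1, 0.1, 0.7]
gripper_width: 85.6
```

>>> {"method": "apply_moves", "body": {
  "targets": "2 35 -4 7 -1;4 70 -8 14 -1;6 105 -12 21 -1;8 140 -16 28 -1;10 175 -20 35 -1"
}}

```text
clock: 19.9
position: [-217.8, 549.3, 236.1]
ee_rot: [-0.55, 0.423, 0.655, 0.299]
contact_force: [0.5, -0.4, 0.3]
gripper_width: 85.2
```

>>> {"method": "apply_moves", "body": {
  "targets": "-4 0 0 7 -1;-8 0 0 14 -1;-12 0 0 21 -1;-16 0 0 28 -1;-20 0 0 35 -1"
}}

```text
clock: 20.32
position: [-151.0, 559.4, 218.0]
ee_rot: [-0.463, 0.535, 0.628, 0.325]
contact_force: [1.0, 0.2, -0.3]
gripper_width: 85.8
```

>>> {"method": "apply_moves", "body": {
  "targets": "-33 13 0 7 -1;-66 26 0 14 -1;-99 39 0 21 -1;-132 52 0 28 -1;-165 65 0 35 -1"
}}

```text
clock: 20.73
position: [-39.5, 546.6, 257.0]
ee_rot: [-0.376, 0.626, 0.589, 0.345]
contact_force: [0.2, 1.2, -1.0]
gripper_width: 85.4
```

>>> {"method": "apply_moves", "body": {
  "targets": "13 34 -10 -4 -1;27 68 -20 -8 -1;40 102 -30 -12 -1;53 136 -39 -16 -1;66 170 -49 -20 -1;80 203 -58 -24 -1;93 237 -68 -28 -1;106 271 -77 -32 -1;120 305 -87 -36 -1;133 339 -96 -40 -1"
}}

```text
clock: 21.57
position: [-402.3, 447.6, 309.2]
ee_rot: [-0.472, 0.385, 0.769, 0.194]
contact_force: [-0.4, 0.5, -0.5]
gripper_width: 85.4
```

>>> {"method": "apply_moves", "body": {
  "targets": "-2 1 1 7 -1;-4 2 2 14 -1;-6 3 3 21 -1;-8 4 4 28 -1;-10 5 5 35 -1"
}}

```text
clock: 21.98
position: [-352.7, 468.6, 268.7]
ee_rot: [-0.39, 0.533, 0.718, 0.22]
contact_force: [0.5, 1.6, 0.6]
gripper_width: 85.3
```

>>> {"method": "apply_moves", "body": {
  "targets": "-28 21 4 7 -1;-56 42 8 14 -1;-84 63 12 21 -1;-112 84 16 28 -1;-140 105 20 35 -1"
}}

```text
clock: 22.4
position: [-262.1, 473.7, 265.5]
ee_rot: [-0.303, 0.653, 0.655, 0.231]
contact_force: [-0.7, -0.4, -0.7]
gripper_width: 85.2
```

>>> {"method": "apply_moves", "body": {
  "targets": "-25 25 -2 7 -1;-50 50 -4 14 -1;-75 75 -6 21 -1;-100 100 -8 28 -1;-125 125 -10 35 -1"
}}

```text
clock: 22.82
position: [-182.3, 449.2, 236.1]
ee_rot: [-0.217, 0.757, 0.571, 0.234]
contact_force: [-0.4, -0.2, -0.2]
gripper_width: 85.5
```

>>> {"method": "apply_moves", "body": {
  "targets": "-21 27 -8 7 -1;-42 54 -16 14 -1;-63 81 -24 21 -1"
}}

```text
clock: 23.07
position: [-142.0, 423.3, 211.7]
ee_rot: [-0.161, 0.815, 0.507, 0.228]
contact_force: [0.2, 0.5, -0.6]
gripper_width: 85.5
```

>>> {"method": "apply_moves", "body": {
  "targets": "-36 -4 7 -7 -1;-72 -8 14 -14 -1;-108 -12 21 -21 -1;-144 -16 28 -28 -1;-180 -20 35 -35 -1;-216 -24 42 -42 -1;-252 -28 49 -49 -1;-288 -32 56 -56 -1;-324 -37 63 -63 -1;-364 -41 70 -70 -1"
}}

```text
clock: 23.9
position: [200.0, 480.6, 349.8]
ee_rot: [-0.264, 0.374, 0.885, 0.092]
contact_force: [-0.5, 1.6, -0.5]
gripper_width: 85.7
```

>>> {"method": "apply_moves", "body": {
  "targets": "-22 2 -17 -7 -1;-44 4 -35 -14 -1;-67 6 -52 -21 -1;-89 8 -70 -28 -1;-112 10 -88 -35 -1;-134 12 -105 -42 -1;-156 14 -122 -49 -1;-178 16 -140 -56 -1;-200 18 -158 -63 -1;-223 20 -175 -70 -1"
}}

```text
clock: 24.73
position: [449.9, 348.6, 379.6]
ee_rot: [-0.269, -0.201, 0.939, -0.075]
contact_force: [0.1, 0.2, -0.1]
gripper_width: 85.2
```

```bash
python3 save.py; python3 mv2.py "[([600,100,330],-66,10),([560,-36,150],0,8)]"; python3 - <<'E'
from h import *
d=snap('side','side1');print(proj(d,[449,-39,64]),'vs 256.5,219')
for n,p in dict(fa=[469,-37.5,64],fb=[429,-40.5,64]).items(): print(n,proj(d,p), (proj(d,p)-[225,205])*11)
snap('top','top1')
E
```

```text
[ 0.615  0.663  0.773 -0.792 -2.438 -0.582] [449.9 348.6 379.6] 24.7333
q [ 0.615  0.663  0.773 -0.792 -2.438 -0.582] P [450. 349. 380.] tilt 57.7 head -177.8 jawz 0.77
goto [-92. 280.  -5.] spin -66 n 10 9.8 -> q [ 0.3    0.842  0.881 -0.408 -2.562  1.074] P [600. 100. 330.] tilt 57.7 head -177.8 jawz 0.01
 level 179.6 -0.4 359.6
goto [134. 129. 133.] spin 0 n 8 7.6 -> q [ 0.165  0.872  0.385 -0.121 -2.084  1.436] P [560. -36. 150.] tilt 57.7 head -177.8 jawz 0.01
 level 179.6 -0.4 359.6
[255.10382617 217.68110284] vs 256.5,219
fa [260.46545224 215.57073128] [390.11997469 116.27804407]
fb [249.64759827 219.8287103 ] [271.123581   163.11581329]
```

>>> {"method": "apply_moves", "body": {
  "targets": "-9 28 0 -6.6 -1;-18 56 -1 -13.2 -1;-28 84 -2 -19.8 -1;-37 112 -2 -26.4 -1;-46 140 -3 -33 -1;-55 168 -3 -39.6 -1;-64 196 -4 -46.2 -1;-74 224 -4 -52.8 -1;-83 252 -5 -59.4 -1;-92 280 -5 -66.4 -1"
}}

```text
clock: 25.67
position: [598.5, 99.3, 331.2]
ee_rot: [0.184, 0.683, -0.675, 0.21]
contact_force: [-0.0, 0.2, -0.0]
gripper_width: 85.5
```

```bash
python3 save.py; python3 mv2.py "[([530,-36,130],0,10)]"; python3 - <<'E'
from h import *
d=snap('side','side2'); t=snap('top','top2')
o1,r1=ray(d,256.4,219.5);o2,r2=ray(t,293.3,222.55)
A=np.stack([r1,-r2],1);k=np.linalg.lstsq(A,o2-o1,rcond=None)[0];print(o1+r1*k[0],o2+r2*k[1])
cv2.imwrite('pics/t2.png',cv2.resize(cv2.cvtColor(t['img'],cv2.COLOR_RGB2BGR)[100:340,130:440],(775,600),interpolation=cv2.INTER_CUBIC))
E
```

```text
[ 0.3    0.839  0.876 -0.407 -2.56   1.083] [598.5  99.3 331.2] 25.6667
q [ 0.3    0.839  0.876 -0.407 -2.56   1.083] P [598.  99. 331.] tilt 57.6 head -177.8 jawz -0.00
goto [170. 130. 133.] spin 0 n 10 8.4 -> q [ 0.17   0.844  0.267 -0.121 -1.993  1.45 ] P [530. -36. 130.] tilt 57.6 head -177.8 jawz -0.00
 level -180.0 -360.0 0.0
[452.71475182 -40.77526395  56.8101247 ] [449.9778149  -39.58531727  56.33899023]
```

>>> {"method": "apply_moves", "body": {
  "targets": "20 15 16 0 -1;40 31 32 0 -1;60 46 48 0 -1;81 62 63 0 -1;101 77 79 0 -1;121 93 95 0 -1;141 108 111 0 -1;170 130 133 0 -1;170 130 133 0 -1;170 130 133 0 -1"
}}

```text
clock: 26.6
position: [527.5, -36.8, 130.2]
ee_rot: [0.183, 0.681, -0.678, 0.208]
contact_force: [0.5, 0.1, 0.0]
gripper_width: 85.4
```

```bash
python3 save.py; python3 ds.py; python3 go.py "[435,-40,40]"; python3 - <<'E'
from h import *
d=snap('wrist','w3'); snap('side','side3')
for p in [[451,-39.5,64],[471,-38,64],[431,-41,64],[451,-39.5,34]]: print(p,proj(d,p).round(0))
E
```

```text
[ 0.17   0.843  0.262 -0.122 -1.994  1.443] [527.5 -36.8 130.2] 26.6
q [ 0.17   0.843  0.262 -0.122 -1.994  1.443] P [528. -37. 130.] tilt 57.9 head -177.8 jawz 0.01
tool shift [126.3  27.2  -0.5] rows 3.098455732042817
[451, -39.5, 64] [253. 173.]
[471, -38, 64] [252. 166.]
[431, -41, 64] [254. 180.]
[451, -39.5, 34] [253. 143.]
```

>>> {"method": "apply_moves", "body": {
  "targets": "15 12 0 0 -1;35 27 0 0 -1;60 27 0 0 -1;80 27 0 0 -1;95 27 0 0 -1;108 27 0 0 -1;118 27 0 0 -1;126 27 0 0 -1;126 27 0 0 -1"
}}

```text
clock: 27.45
position: [437.3, -39.2, 41.9]
ee_rot: [0.185, 0.681, -0.676, 0.211]
contact_force: [-0.7, 0.2, -0.1]
gripper_width: 85.4
```

```bash
python3 save.py; python3 ds.py; python3 - <<'E'
from h import *
d=snap('side','side4');i=cv2.cvtColor(d['img'],cv2.COLOR_RGB2BGR)
cv2.imwrite('pics/s4.png',cv2.resize(i[170:270,200:330],(780,600),interpolation=cv2.INTER_CUBIC))
snap('wrist','w4')
E
```

```text
[ 0.19   0.834 -0.049 -0.127 -1.686  1.47 ] [437.3 -39.2  41.9] 27.45
q [ 0.19   0.834 -0.049 -0.127 -1.686  1.47 ] P [437. -39.  42.] tilt 57.5 head -177.7 jawz 0.00
```

>>> {"method": "apply_moves", "body": {
  "targets": "0 0 0 0 0;0 0 0 0 0.5;0 0 0 0 1;0 0 0 0 1;0 0 0 0 1;0 0 0 0 1;0 0 0 0 1;0 0 0 0 1;0 0 0 0 1;0 0 0 0 1"
}}

```text
clock: 28.38
position: [437.3, -40.3, 41.5]
ee_rot: [0.184, 0.681, -0.677, 0.21]
contact_force: [0.4, -0.5, 0.4]
gripper_width: 9.4
```

```bash
python3 save.py; python3 ds.py; python3 go.py "[0,0,100]" d; python3 - <<'E'
from h import *
d=snap('side','side5');i=cv2.cvtColor(d['img'],cv2.COLOR_RGB2BGR)
cv2.imwrite('pics/s5.png',cv2.resize(i[170:270,200:330],(780,600),interpolation=cv2.INTER_CUBIC))
E
```

```text
[ 0.188  0.835 -0.049 -0.126 -1.687  1.471] [437.3 -40.3  41.5] 28.3833
q [ 0.188  0.835 -0.049 -0.126 -1.687  1.471] P [438. -40.  42.] tilt 57.6 head -177.8 jawz 0.00
tool shift [-53.6 -84.4   0.4] rows 2.398081534772182
```

>>> {"method": "apply_moves", "body": {
  "targets": "-5 -8 0 0 1;-12 -19 0 0 1;-21 -34 0 0 1;-31 -49 0 0 1;-42 -66 0 0 1;-54 -84 0 0 1;-65 -101 0 0 1;-70 -110 0 0 1;-70 -110 0 0 1;-70 -110 0 0 1"
}}

```text
clock: 29.27
position: [437.3, -39.4, 171.8]
ee_rot: [0.185, 0.681, -0.676, 0.21]
contact_force: [-0.5, 0.9, -3.0]
gripper_width: 9.6
```

```bash
python3 go.py "[496,187,140]"; python3 mv2.py "[([496,187,140],0,10),([496,187,118],0,10),([496,187,118],85,14)]"
```

```text
tool shift [ -40.4   61.6 -224.3] rows 5.661170836166499
q [ 0.189  0.665  0.012 -0.135 -1.913  1.44 ] P [437. -39. 172.] tilt 57.5 head -177.8 jawz 0.00
goto [ -39.   62. -224.] spin 0 n 10 7.9 -> q [ 0.45   0.815  0.334 -0.385 -2.023  1.161] P [496. 187. 140.] tilt 57.5 head -177.8 jawz 0.00
 level 179.8 -0.2 359.8
goto [11. 19. -0.] spin 0 n 10 1 -> q [ 0.45   0.84   0.323 -0.379 -1.989  1.176] P [496. 187. 118.] tilt 57.5 head -177.8 jawz 0.00
 level 179.8 -0.2 359.8
goto [ 0. -0. -0.] spin 85 n 14 1 -> q [ 0.45   0.84   0.323 -0.379 -1.989 -0.308] P [496. 187. 118.] tilt 57.5 head -177.8 jawz 0.84
 level 94.8 -85.2 274.8
```

>>> {"method": "apply_moves", "body": {
  "targets": "-1 1 -6 0 1;-3 4 -18 0 1;-6 9 -36 0 1;-9 14 -54 0 1;-12 19 -72 0 1;-15 24 -90 0 1;-19 30 -108 0 1;-22 35 -126 0 1;-25 40 -144 0 1;-28 45 -162 0 1"
}}

```text
clock: 30.15
position: [479.5, 126.5, 147.5]
ee_rot: [0.184, 0.681, -0.677, 0.21]
contact_force: [0.9, 0.7, -3.2]
gripper_width: 9.2
```

>>> {"method": "apply_moves", "body": {
  "targets": "-3 4 -16 0 1;-6 9 -32 0 1;-9 13 -46 0 1;-11 16 -56 0 1;-12 17 -62 0 1;-12 17 -62 0 1;-12 17 -62 0 1"
}}

```text
clock: 30.73
position: [496.1, 186.7, 139.8]
ee_rot: [0.184, 0.681, -0.677, 0.21]
contact_force: [0.8, -0.1, -3.4]
gripper_width: 9.1
```

```bash
python3 save.py; python3 ds.py; python3 - <<'E'
from h import *
for c in ['side','top']:
    d=snap(c,c+'7')
    print(c,[proj(d,[498.5+62*np.cos(a),216.5+62*np.sin(a),43]).round(0).tolist() for a in (0,1.57,3.14,4.71)])
    i=cv2.cvtColor(d['img'],cv2.COLOR_RGB2BGR)
    for a in np.arange(0,6.3,.3): cv2.circle(i,tuple(proj(d,[498.5+63*np.cos(a),216.5+63*np.sin(a),43]).astype(int)),1,(0,255,0),-1)
    if c=='side': i=cv2.resize(i[120:270,170:350],(720,600),interpolation=cv2.INTER_CUBIC)
    else: i=cv2.resize(i[120:270,130:330],(800,600),interpolation=cv2.INTER_CUBIC)
    cv2.imwrite(f'pics/{c}7z.png',i)
E
```

```text
[ 0.45   0.817  0.337 -0.384 -2.026  1.161] [496.1 186.7 139.8] 30.7333
q [ 0.45   0.817  0.337 -0.384 -2.026  1.161] P [496. 187. 140.] tilt 57.6 head -177.7 jawz 0.00
side [[247.0, 178.0], [225.0, 174.0], [217.0, 186.0], [240.0, 190.0]]
top [[197.0, 191.0], [175.0, 215.0], [199.0, 236.0], [221.0, 211.0]]
```

>>> {"method": "apply_moves", "body": {
  "targets": "4 6 0 0 1;8 13 0 0 1;11 19 0 4 1;11 19 0 9 1;11 19 0 14 1;11 19 0 19 1;11 19 0 24 1;11 19 0 28 1;11 19 0 32 1;11 19 0 36 1"
}}

```text
clock: 31.67
position: [496.9, 186.0, 117.2]
ee_rot: [-0.24, -0.437, 0.855, -0.142]
contact_force: [0.6, 0.4, -2.8]
gripper_width: 9.3
```

>>> {"method": "apply_moves", "body": {
  "targets": "0 0 0 3 1;0 0 0 6 1;0 0 0 9 1;0 0 0 12 1;0 0 0 15 1;0 0 0 18 1;0 0 0 21 1;0 0 0 24 1;0 0 0 27 1;0 0 0 30 1"
}}

```text
clock: 32.5
position: [496.9, 186.0, 117.3]
ee_rot: [-0.269, -0.201, 0.939, -0.075]
contact_force: [-0.3, 0.4, -1.8]
gripper_width: 9.2
```

```bash
python3 save.py; python3 ds.py; cat > z.py <<'E'
from h import *
import sys
n=sys.argv[1];b=eval(sys.argv[2]);c=sys.argv[3] if len(sys.argv)>3 else 'side'
d=snap(c,n);i=cv2.cvtColor(d['img'],cv2.COLOR_RGB2BGR)[b[1]:b[3],b[0]:b[2]]
k=min(800/i.shape[1],600/i.shape[0]);cv2.imwrite(f'pics/{n}z.png',cv2.resize(i,None,fx=k,fy=k,interpolation=cv2.INTER_CUBIC))
E
python3 z.py s8 "[170,120,350,270]"
```

```text
[ 0.449  0.843  0.325 -0.378 -1.992  0.021] [496.9 186.  117.3] 32.5
q [ 0.449  0.843  0.325 -0.378 -1.992  0.021] P [497. 186. 117.] tilt 57.7 head -177.8 jawz 0.77
```

>>> {"method": "apply_moves", "body": {
  "targets": "0 0 0 4 1;0 0 0 8 1;0 0 0 10 1;0 0 0 10 1;0 0 0 6 1;0 0 0 0 1;0 0 0 -6 1;0 0 0 -12 1;0 0 0 -18 1;0 0 0 -24 1"
}}

```text
clock: 33.38
position: [497.0, 186.2, 117.6]
ee_rot: [-0.247, -0.396, 0.875, -0.131]
contact_force: [-0.2, -0.8, -2.2]
gripper_width: 9.3
```

>>> {"method": "apply_moves", "body": {
  "targets": "0 0 0 -5 1;0 0 0 -10 1;0 0 0 -15 1;0 0 0 -20 1;0 0 0 -25 1;0 0 0 -30 1;0 0 0 -35 1;0 0 0 -39 1;0 0 0 -42 1;0 0 0 -42 1"
}}

```text
clock: 34.22
position: [497.0, 186.2, 117.6]
ee_rot: [0.184, 0.682, -0.676, 0.21]
contact_force: [-0.3, -0.6, -2.0]
gripper_width: 9.2
```

```bash
python3 save.py; python3 ds.py; python3 z.py s9 "[170,120,350,270]"; python3 z.py w9 "[0,0,512,384]" wrist;  python3 - <<'E'
from h import *
s=status.read_state();M=R.from_quat(s['ee_rot']).as_matrix();print('level',np.rad2deg(np.arctan2(M[2,2],M[2,1])))
E
```

```text
[ 0.449  0.842  0.326 -0.378 -1.992  1.178] [497.  186.2 117.6] 34.2167
q [ 0.449  0.842  0.326 -0.378 -1.992  1.178] P [497. 186. 118.] tilt 57.6 head -177.8 jawz 0.00
level 179.68729335026282
```

>>> {"method": "apply_moves", "body": {
  "targets": "-4 -7 0 0 1;-12 -19 0 0 1;-21 -34 0 0 1;-29 -46 3 0 1;-29 -46 10 0 1;-29 -46 22 0 1;-29 -46 38 0 1;-29 -46 56 0 1;-29 -46 74 0 1;-29 -46 92 0 1"
}}

```text
clock: 35.15
position: [500.0, 92.2, 172.2]
ee_rot: [0.184, 0.681, -0.677, 0.209]
contact_force: [0.3, 0.4, -3.2]
gripper_width: 9.2
```

```bash
python3 go.py "[437.5,-40,110]"
```

```text
tool shift [ 90.3  17.2 129.6] rows 3.8097841126778986
```

>>> {"method": "apply_moves", "body": {
  "targets": "9 2 15 0 1;20 4 30 0 1;31 6 46 0 1;42 8 62 0 1;53 10 78 0 1;64 12 94 0 1;74 14 108 0 1;82 16 119 0 1;88 17 126 0 1;88 17 128 0 1"
}}

```text
clock: 35.98
position: [438.5, -37.4, 111.2]
ee_rot: [0.184, 0.681, -0.677, 0.208]
contact_force: [-0.1, 0.0, -2.6]
gripper_width: 9.4
```

```bash
python3 go.py "[437.5,-40,42]"
```

```text
tool shift [37.9 57.9  2.3] rows 1.6609901534311966
```

>>> {"method": "apply_moves", "body": {
  "targets": "6 9 0 0 1;13 20 0 0 1;20 31 0 0 1;26 40 0 0 1;31 48 0 0 1;35 54 0 0 1;37 57 0 0 1;37 58 0 0 1;37 58 0 0 1"
}}

```text
clock: 36.73
position: [439.9, -36.1, 42.8]
ee_rot: [0.184, 0.681, -0.677, 0.21]
contact_force: [-0.2, 0.3, -2.1]
gripper_width: 9.1
```

```bash
python3 save.py; python3 z.py s10 "[200,170,330,270]"
```

```text
[ 0.193  0.835 -0.04  -0.131 -1.694  1.467] [439.9 -36.1  42.8] 36.7333
```

>>> {"method": "apply_moves", "body": {
  "targets": "0.5 1 0 0 1;1 1.6 0 0 1;1 1.6 0 0 0.8;1 1.6 0 0 0.4;1 1.6 0 0 0;1 1.6 0 0 -0.5;1 1.6 0 0 -1;1 1.6 0 0 -1;1 1.6 0 0 -1;1 1.6 0 0 -1"
}}

```text
clock: 37.62
position: [439.7, -36.1, 41.1]
ee_rot: [0.184, 0.681, -0.677, 0.21]
contact_force: [-0.4, -0.2, 0.1]
gripper_width: 85.4
```

>>> {"method": "apply_moves", "body": {
  "targets": "-12 0 0 0 -1;-30 0 0 0 -1;-60 -5 0 0 -1;-95 -15 0 0 -1;-125 -40 0 0 -1;-150 -70 0 0 -1;-170 -100 0 0 -1;-180 -130 0 0 -1"
}}

```text
clock: 38.28
position: [522.9, -32.4, 249.2]
ee_rot: [0.185, 0.681, -0.677, 0.211]
contact_force: [-0.3, 0.9, 0.1]
gripper_width: 85.5
```

```bash
python3 save.py;python3 ds.py; python3 z.py s11 "[170,120,350,270]"
```

```text
[ 0.177  0.722  0.348 -0.142 -2.191  1.408] [522.9 -32.4 249.2] 38.2833
q [ 0.177  0.722  0.348 -0.142 -2.191  1.408] P [523. -32. 249.] tilt 57.5 head -177.8 jawz 0.00
```

```bash
export OMP_NUM_THREADS=1 OPENBLAS_NUM_THREADS=1; timeout 570 python3 sv.py "[-.843,-.033,-.537]" 0 0 15
```

```text
start 1.0039535754975761
0.5485670601349328 (-400, -500, 250) -3.095 q [-1.855  0.3   -0.761  1.536 -0.928 -3.095] P [-400. -500.  250.] tilt 57.5 head -177.8 jawz -0.71 q [-1.961  0.313 -0.078  0.596 -1.048 -3.096] P [-505. -500.  366.] tilt 31.4 head 178.9 jawz 0.03
0.5579479833529609 (-400, -600, 250) -3.095 q [-1.777  0.442 -0.536  1.413 -0.977 -3.095] P [-400. -600.  250.] tilt 57.5 head -177.8 jawz -0.66 q [-1.894  0.572  0.344  0.573 -1.256 -3.096] P [-518. -641.  372.] tilt 32.0 head 174.7 jawz 0.01
0.5582505408482349 (-300, -500, 250) -3.095 q [-1.59   0.272 -0.795  1.32  -1.054 -3.095] P [-300. -500.  250.] tilt 57.5 head -177.8 jawz -0.72 q [-1.818  0.255 -0.114  0.603 -1.159 -3.096] P [-424. -510.  387.] tilt 32.0 head 176.8 jawz -0.05
0.5707213092672472 (-400, -500, 400) -3.095 q [-1.764  0.161 -0.544  1.239 -1.052 -3.095] P [-400. -500.  400.] tilt 57.5 head -177.8 jawz -0.47 q [-2.043  0.257  0.241  0.473 -1.22  -3.096] P [-543. -469.  522.] tilt 32.7 head -169.5 jawz 0.27
0.5769027117819711 (-400, -400, 250) -3.095 q [-1.982  0.158 -0.956  1.692 -0.871 -3.095] P [-400
[... 1181 characters left out ...]
0, 250) -3.095 q [-1.237  0.122 -0.972  1.05  -1.197 -3.095] P [-200. -400.  250.] tilt 57.5 head -177.8 jawz -0.76 q [-1.728 -0.025 -0.414  0.65  -1.164 -3.096] P [-358. -388.  408.] tilt 34.2 head -180.0 jawz -0.08
0.5987263937934891 (-300, 600, 250) 3.095 q [ 1.78   0.451  0.145 -1.057 -1.269  3.095] P [-300.  600.  250.] tilt 57.5 head -177.8 jawz -0.19 q [ 2.327  0.271  0.236 -0.399 -1.074  3.096] P [-450.  544.  382.] tilt 34.3 head 170.7 jawz 0.39
0.6058049498955813 (-400, 600, 250) 3.095 q [ 1.934  0.474  0.187 -1.068 -1.149  3.095] P [-400.  600.  250.] tilt 57.5 head -177.8 jawz -0.11 q [ 2.486  0.288  0.09  -0.261 -0.811  3.096] P [-515.  521.  334.] tilt 34.7 head 161.6 jawz 0.50
```

```bash
python3 mv2.py "[([560,190,370],-50,8),([430,360,380],-50,8),([200,480,350],-50,8),([-100,500,320],-50,10),([-250,530,300],-30,10)]" | grep -v level
```

```text
q [ 0.177  0.722  0.348 -0.142 -2.191  1.408] P [523. -32. 249.] tilt 57.5 head -177.8 jawz 0.00
goto [-104.  -78. -220.] spin -50 n 8 8.5 -> q [ 0.39   0.766  0.861 -0.561 -2.566  1.759] P [559. 177. 363.] tilt 57.5 head -177.8 jawz -0.64
goto [  93.   92. -183.] spin -50 n 8 7.5 -> q [ 0.643  0.637  0.73  -0.793 -2.405  2.311] P [430. 360. 380.] tilt 57.5 head -177.8 jawz -0.83
goto [206. 143. -72.] spin -50 n 8 8.7 -> q [ 0.953  0.464  0.386 -0.858 -2.062  3.075] P [219. 471. 352.] tilt 57.5 head -177.8 jawz -0.42
goto [285. 145. -37.] spin -50 n 10 10.7 -> q [ 1.417  0.291  0.537 -1.011 -1.904  3.096] P [-68. 563. 505.] tilt 55.5 head -175.1 jawz 0.03
goto [268. -64. -19.] spin -30 n 10 9.2 -> q [ 1.798  0.375  0.919 -0.967 -1.801  3.096] P [-294.  613.  616.] tilt 53.8 head -173.4 jawz 0.36
```

>>> {"method": "apply_moves", "body": {
  "targets": "-13 -9 -26 -6 -1;-26 -19 -52 -12 -1;-39 -29 -78 -18 -1;-52 -39 -104 -24 -1;-65 -48 -130 -30 -1;-78 -58 -158 -36 -1;-91 -68 -190 -42 -1;-104 -78 -220 -50 -1"
}}

```text
clock: 39.0
position: [559.6, 191.3, 368.5]
ee_rot: [0.079, 0.902, -0.33, 0.268]
contact_force: [0.0, 0.7, -0.8]
gripper_width: 85.4
```

```bash
python3 save.py; python3 mv2.py "[([430,360,380],-50,8)]"
```

```text
[ 0.401  0.775  0.903 -0.607 -2.591  1.695] [559.6 191.3 368.5] 39.0
q [ 0.401  0.775  0.903 -0.607 -2.591  1.695] P [559. 191. 368.] tilt 57.7 head -177.7 jawz -0.64
goto [  97.   82. -170.] spin -50 n 8 7.1 -> q [ 0.641  0.639  0.732 -0.795 -2.409  2.301] P [430. 360. 380.] tilt 57.7 head -177.7 jawz -0.83
 level -80.8 -260.8 99.2
```

>>> {"method": "apply_moves", "body": {
  "targets": "14 12 -24 -6 -1;27 23 -48 -12 -1;41 35 -72 -18 -1;55 47 -96 -24 -1;69 58 -120 -31 -1;83 70 -145 -37 -1;97 82 -170 -44 -1;97 82 -170 -50 -1"
}}

```text
clock: 39.67
position: [428.0, 362.4, 379.4]
ee_rot: [-0.043, 0.956, 0.085, 0.276]
contact_force: [1.0, -0.7, 0.3]
gripper_width: 85.2
```

```bash
python3 save.py; python3 mv2.py "[([200,480,350],-45,8),([-100,500,320],-12,10)]"
```

```text
[ 0.647  0.638  0.728 -0.795 -2.404  2.305] [428.  362.4 379.4] 39.6667
q [ 0.647  0.638  0.728 -0.795 -2.404  2.305] P [428. 362. 379.] tilt 57.6 head -177.6 jawz -0.83
goto [204. 141. -72.] spin -45 n 8 8.6 -> q [ 0.957  0.463  0.383 -0.861 -2.06   2.984] P [216. 472. 352.] tilt 57.6 head -177.6 jawz -0.49
 level -35.5 -215.5 144.5
goto [282. 139. -48.] spin -12 n 10 10.6 -> q [ 1.416  0.266  0.037 -0.977 -1.609  3.029] P [-81. 499. 321.] tilt 57.6 head -177.6 jawz -0.34
 level -23.5 -203.5 156.5
```

>>> {"method": "apply_moves", "body": {
  "targets": "26 18 -9 -5 -1;52 36 -18 -10 -1;77 53 -27 -16 -1;103 71 -36 -22 -1;128 88 -45 -28 -1;154 106 -54 -34 -1;180 124 -63 -40 -1;204 141 -72 -45 -1;204 141 -72 -45 -1"
}}

```text
clock: 40.42
position: [199.9, 479.2, 347.9]
ee_rot: [-0.145, 0.853, 0.442, 0.238]
contact_force: [0.7, -0.7, -0.5]
gripper_width: 85.5
```

```bash
python3 save.py; export OMP_NUM_THREADS=1 OPENBLAS_NUM_THREADS=1
i=0; for a in "[-250,530,300]" "[-100,520,300]" "[0,500,300]" "[-250,450,320]" ; do timeout 400 python3 bl.py $a 0 0 3.095 > g$i.txt 2>&1 & i=$((i+1)); done; wait; cat g?.txt
```

```text
[ 0.982  0.458  0.365 -0.868 -2.035  2.97 ] [199.9 479.2 347.9] 40.4167
shift [404. 201. -59.] spin [-23.4   0.    0. ]
0 0.865 q [ 1.957  0.268  0.126 -0.868 -1.21   3.096] P [-338.  541.  332.] tilt 49.6 head -178.1 jawz 0.06
1 0.716 q [ 2.258  0.235  0.068 -0.622 -0.969  3.096] P [-432.  506.  324.] tilt 41.0 head 176.4 jawz 0.29
2 0.608 q [ 2.408  0.182  0.092 -0.314 -0.945  3.096] P [-447.  507.  385.] tilt 34.9 head 164.0 jawz 0.47
3 0.557 q [ 2.385  0.228  0.65  -0.246 -1.489  3.096] P [-430.  519.  595.] tilt 31.9 head 164.1 jawz 0.47
4 0.538 q [ 2.251  0.374  0.998 -0.299 -1.73   3.096] P [-390.  587.  638.] tilt 30.8 head 163.6 jawz 0.44
5 0.507 q [ 2.301  0.437  1.408 -0.357 -2.102  3.096] P [-380.  514.  728.] tilt 29.1 head 170.2 jawz 0.43
6 0.461 q [ 2.672  0.306  1.408 -0.245 -2.236  3.096] P [-415.  321.  791.] tilt 26.4 head 178.5 jawz 0.43
7 0.428 q [ 3.136  0.223  1.408 -0.111 -2.332  3.096] P [-421.  137.  824.] tilt 24.5 head -169.1 jawz 0.41
8 0.385 q [ 2.995  0.284  1.408 -0.112 -2.315  3.096] P [-441.  201.  799.] tilt 22.1 head -175.8 jawz 0.37
9 0.364 q [ 3.
[... 5024 characters left out ...]
lt 24.5 head 178.9 jawz 0.41
9 0.383 q [ 3.136  0.234  1.408 -0.184 -2.374  3.096] P [-425.  121.  811.] tilt 21.9 head -160.4 jawz 0.36
10 0.383 q [ 3.136 -0.108  1.019 -0.183 -2.329  3.096] P [-250.  119.  814.] tilt 21.9 head -159.6 jawz 0.36
11 0.366 q [ 3.136  0.042  1.143 -0.322 -2.354  3.096] P [-343.   87.  800.] tilt 21.0 head -141.6 jawz 0.32
12 0.362 q [ 3.136  0.018  1.127 -0.294 -2.359  3.096] P [-325.   94.  803.] tilt 20.7 head -145.0 jawz 0.32
[((0, 0, 0), -7), ((0, 35, 0), -7), ((25, 25, 0), -7), ((25, 25, 0), 0), ((0, 0, 0), -7), ((25, 25, 0), 0), ((0, -35, 0), -7), ((25, -25, 0), -7), ((0, 0, -35), -7), ((0, 0, 0), -7), ((0, 0, -35), 0), ((25, 25, 0), 0), ((0, 35, 0), -7)]
```

>>> {"method": "apply_moves", "body": {
  "targets": "28 13 -3 -1 -1;56 26 -5 -2 -1;84 38 -8 -4 -1;112 51 -10 -5 -1;140 64 -13 -7 -1;168 77 -16 -8 -1;196 90 -18 -9 -1;224 102 -21 -10 -1;252 115 -24 -12 -1;277 127 -26 -13 -1"
}}

```text
clock: 41.25
position: [-95.7, 519.6, 298.6]
ee_rot: [-0.17, 0.798, 0.534, 0.222]
contact_force: [0.2, 1.2, 0.1]
gripper_width: 85.6
```

>>> {"method": "apply_moves", "body": {
  "targets": "19 -27 12 -7 -1;38 -54 24 -14 -1;57 -81 36 -21 -1;76 -108 48 -28 -1;95 -135 60 -35 -1"
}}

```text
clock: 41.67
position: [-170.6, 565.2, 326.4]
ee_rot: [-0.237, 0.711, 0.62, 0.232]
contact_force: [-0.1, -0.1, 0.4]
gripper_width: 85.6
```

>>> {"method": "apply_moves", "body": {
  "targets": "22 -27 4 -7 -1;44 -54 8 -14 -1;66 -81 12 -21 -1;88 -108 16 -28 -1;110 -135 20 -35 -1"
}}

```text
clock: 42.08
position: [-266.4, 583.8, 346.0]
ee_rot: [-0.307, 0.616, 0.683, 0.244]
contact_force: [1.5, 0.5, -0.3]
gripper_width: 85.3
```

>>> {"method": "apply_moves", "body": {
  "targets": "25 -24 -2 -7 -1;50 -48 -4 -14 -1;75 -72 -6 -21 -1;100 -96 -8 -28 -1;125 -120 -10 -35 -1"
}}

```text
clock: 42.5
position: [-367.7, 562.3, 330.6]
ee_rot: [-0.377, 0.499, 0.736, 0.26]
contact_force: [-0.5, 1.0, 0.0]
gripper_width: 85.5
```

```bash
python3 save.py; python3 ds.py; export OMP_NUM_THREADS=1 OPENBLAS_NUM_THREADS=1
i=0; for a in "[-200,530,300]" "[-50,530,280]" "[100,520,280]" "[200,450,300]" ; do timeout 300 python3 bl.py $a 0 0 3.095 > g$i.txt 2>&1 & i=$((i+1)); done; wait; head -9 g?.txt; tail -n 1 g?.txt
```

```text
[ 2.136  0.299  0.197 -0.559 -1.161  3.096] [-367.7  562.3  330.6] 42.5
q [ 2.136  0.299  0.197 -0.559 -1.161  3.096] P [-368.  562.  331.] tilt 35.5 head 179.3 jawz 0.22
==> g0.txt <==
shift [ -73. -132.  -86.] spin [16.5 -0.  -0. ]
0 0.485 q [ 2.223  0.151 -0.197 -0.414 -0.896  3.096] P [-299.  479.  252.] tilt 27.8 head 169.8 jawz 0.25
1 0.394 q [ 2.182  0.243  0.342 -0.227 -1.346  3.096] P [-301.  587.  439.] tilt 22.5 head 159.9 jawz 0.30
2 0.368 q [ 2.375  0.334  0.417 -0.007 -1.287  3.096] P [-404.  608.  450.] tilt 21.1 head 137.2 jawz 0.36
3 0.344 q [ 2.144  0.353  0.121 -0.17  -1.032  3.096] P [-279.  642.  287.] tilt 19.7 head 148.3 jawz 0.29
4 0.319 q [ 2.078e+00  2.520e-01 -3.000e-03 -1.300e-01 -1.020e+00  3.096e+00] P [-197.  613.  299.] tilt 18.3 head 139.7 jawz 0.28
5 0.3 q [ 2.012  0.165 -0.107 -0.089 -1.011  3.096] P [-124.  583.  307.] tilt 17.2 head 130.1 jawz 0.28
6 0.288 q [ 1.948  0.092 -0.195 -0.046 -0.999  3.096] P [-61. 555. 311.] tilt 16.5 head 119.5 jawz 0.28
7 0.279 q [ 1.816  0.028  0.323 -0.129 -1.617  3.096] P [ -5. 512. 542.] tilt 16.0 head 131.9 jawz
[... 2853 characters left out ...]
((35, 0, 0), 0), ((35, 0, 0), 0), ((35, 0, 0), 0), ((25, 25, 0), 0), ((0, 0, 35), -7), ((0, 0, -35), -7), ((0, 0, -35), 0), ((25, 25, 0), 0), ((25, 25, 0), -7)]

==> g1.txt <==
[((0, 0, -35), -7), ((25, 25, 0), -7), ((25, 25, 0), 0), ((35, 0, 0), 0), ((35, 0, 0), 0), ((25, 25, 0), 0), ((35, 0, 0), 0), ((25, -25, 0), 0), ((25, -25, 0), 0), ((-25, -25, 0), 0), ((-35, 0, 0), 0), ((0, -35, 0), -7), ((0, -35, 0), -7)]

==> g2.txt <==
[((0, 0, -35), -7), ((25, 25, 0), -7), ((0, 0, -35), -7), ((35, 0, 0), 0), ((35, 0, 0), 0), ((35, 0, 0), 0), ((35, 0, 0), 0)]

==> g3.txt <==
[((0, 0, -35), -7), ((0, 0, -35), -7), ((25, 25, 0), -7), ((35, 0, 0), 0), ((35, 0, 0), 0), ((35, 0, 0), 0), ((35, 0, 0), 0)]
```

>>> {"method": "apply_moves", "body": {
  "targets": "-15 -21 -14 3 -1;-30 -42 -28 6 -1;-45 -63 -41 9 -1;-60 -84 -55 12 -1;-75 -105 -69 15 -1;-91 -126 -83 18 -1;-106 -147 -97 20 -1;-121 -168 -110 22 -1;-136 -189 -124 24 -1;-151 -210 -138 26 -1"
}}

```text
clock: 43.33
position: [-79.0, 508.4, 311.1]
ee_rot: [-0.308, 0.654, 0.602, 0.339]
contact_force: [-0.1, 0.8, -0.4]
gripper_width: 85.4
```

>>> {"method": "apply_moves", "body": {
  "targets": "-15 -25 -4 3 -1;-31 -49 -8 6 -1;-46 -74 -13 9 -1;-61 -98 -17 12 -1;-77 -122 -21 15 -1;-92 -147 -25 18 -1;-107 -172 -29 20 -1;-122 -196 -34 23 -1;-138 -221 -38 26 -1;-153 -245 -42 29 -1"
}}

```text
clock: 44.17
position: [205.5, 445.3, 295.9]
ee_rot: [-0.213, 0.784, 0.418, 0.405]
contact_force: [0.1, 1.0, 0.3]
gripper_width: 85.7
```

>>> {"method": "apply_moves", "body": {
  "targets": "29 -17 11 -7 -1;58 -34 22 -14 -1;87 -51 33 -21 -1;116 -68 44 -28 -1;145 -85 55 -35 -1"
}}

```text
clock: 44.58
position: [101.0, 500.1, 264.1]
ee_rot: [-0.297, 0.711, 0.492, 0.405]
contact_force: [0.8, 0.4, -0.2]
gripper_width: 85.5
```

>>> {"method": "apply_moves", "body": {
  "targets": "30 -16 6 -7 -1;60 -32 12 -14 -1;90 -48 18 -21 -1;120 -64 24 -28 -1;150 -80 30 -35 -1"
}}

```text
clock: 45.0
position: [-14.2, 512.0, 218.4]
ee_rot: [-0.388, 0.614, 0.552, 0.411]
contact_force: [-0.3, 0.5, 0.9]
gripper_width: 85.5
```

>>> {"method": "apply_moves", "body": {
  "targets": "-10 -21 27 -7 -1;-20 -42 54 -14 -1;-30 -63 81 -21 -1;-40 -84 108 -28 -1;-50 -105 135 -35 -1"
}}

```text
clock: 45.42
position: [-57.3, 578.4, 264.2]
ee_rot: [-0.472, 0.504, 0.595, 0.412]
contact_force: [0.0, 0.2, -0.5]
gripper_width: 85.2
```

```bash
python3 save.py; python3 ds.py; sed -i 's/tol=.12/tol=.03/' beam.py; export OMP_NUM_THREADS=1 OPENBLAS_NUM_THREADS=1
sed -i 's/depth=13/depth=4/' bl.py
i=0; for a in "[150,500,300]" "[250,450,300]" "[350,400,300]" "[50,550,300]" ; do timeout 300 python3 bl.py $a 0 0 3.095 > g$i.txt 2>&1 & i=$((i+1)); done; wait; head -9 g?.txt
```

```text
[ 1.834  0.28   0.004 -0.219 -1.23   3.096] [-57.3 578.4 264.2] 45.4167
q [ 1.834  0.28   0.004 -0.219 -1.23   3.096] P [-57. 578. 264.] tilt 12.5 head 176.2 jawz 0.05
==> g0.txt <==
shift [ -81. -181. -106.] spin [20.5 -0.  -0. ]
0 0.079 q [ 1.773  0.181 -0.393 -0.067 -0.941  3.096] P [ 47. 487. 182.] tilt 4.5 head 144.7 jawz 0.05
1 0.048 q [ 1.626  0.106 -0.125 -0.027 -1.299  3.096] P [125. 489. 324.] tilt 2.8 head 126.1 jawz 0.04
2 0.034 q [ 1.551e+00  1.010e-01 -1.380e-01  2.000e-03 -1.297e+00  3.096e+00] P [170. 474. 325.] tilt 2.0 head 86.0 jawz 0.03
3 0.034 q [ 1.928 -0.195 -0.42   0.015 -1.315  2.716] P [ 45. 349. 325.] tilt 2.0 head 86.0 jawz 0.03
[((25, 25, 0), -7), ((35, 0, 0), 0), ((25, -25, 0), 0), ((-25, -25, 0), 0)]

==> g1.txt <==
shift [-103. -270. -170.] spin [32.1 -0.  -0. ]
0 0.065 q [ 1.565  0.187 -0.374 -0.076 -0.999  3.096] P [143. 459. 184.] tilt 3.7 head 168.2 jawz 0.01
1 0.01 q [ 1.481  0.222 -0.348 -0.006 -0.992  3.096] P [201. 466. 185.] tilt 0.6 head 117.0 jawz 0.01
[((0, 0, -35), -7), ((35, 0, 0), 0)]

==> g2.txt <==
shift [-125. -359. -234.] spin [43.5 -0.  -0. ]
0 0.071 q [ 1.34   0.239 -0.306 -0.07  -1.061  3.096] P [247. 433. 184.] tilt 4.0 head -163.5 jawz -0.04
1 0.006 q [ 1.725 -0.355 -0.533  0.006 -1.389  3.096] P [126. 242. 319.] tilt 0.4 head 41.8 jawz 0.00
[((0, -35, 0), -7), ((25, -25, 0), -7)]

==> g3.txt <==
shift [-58. -92. -42.] spin [ 9.6 -0.  -0. ]
0 0.097 q [ 1.848  0.261  0.065 -0.058 -1.297  3.096] P [-22. 598. 319.] tilt 5.5 head 141.5 jawz 0.08
1 0.063 q [ 1.792  0.139 -0.07  -0.023 -1.303  3.096] P [ 38. 529. 332.] tilt 3.6 head 123.4 jawz 0.06
2 0.055 q [ 1.725  0.085 -0.141  0.004 -1.29   3.096] P [ 86. 495. 332.] tilt 3.1 head 95.1 jawz 0.05
3 0.055 q [ 2.143 -0.169 -0.389  0.027 -1.302  2.673] P [-39. 370. 332.] tilt 3.1 head 95.1 jawz 0.05
[((35, 0, 0), 0), ((25, 25, 0), -7), ((25, -25, 0), 0), ((-25, -25, 0), 0)]
```

>>> {"method": "apply_moves", "body": {
  "targets": "-10 -27 -17 3 -1;-21 -54 -34 6 -1;-31 -81 -51 10 -1;-41 -108 -68 13 -1;-52 -135 -85 16 -1;-62 -162 -102 19 -1;-72 -189 -119 22 -1;-82 -216 -136 26 -1;-93 -243 -153 29 -1;-103 -270 -170 32 -1"
}}

```text
clock: 46.25
position: [251.8, 447.7, 299.6]
ee_rot: [-0.338, 0.65, 0.431, 0.527]
contact_force: [-0.4, -0.4, 0.2]
gripper_width: 85.2
```

>>> {"method": "apply_moves", "body": {
  "targets": "34 -7 3 -7 -1;68 -14 6 -14 -1;102 -21 9 -21 -1;136 -28 12 -28 -1;170 -35 15 -35 -1"
}}

```text
clock: 46.67
position: [153.9, 460.1, 178.4]
ee_rot: [-0.456, 0.538, 0.489, 0.514]
contact_force: [0.0, 1.0, -0.7]
gripper_width: 85.3
```

>>> {"method": "apply_moves", "body": {
  "targets": "-2 -35 3 0 -1;-4 -70 6 0 -1;-6 -105 9 0 -1;-8 -140 12 0 -1;-10 -175 15 0 -1"
}}

```text
clock: 47.08
position: [218.6, 465.1, 178.7]
ee_rot: [-0.458, 0.536, 0.458, 0.541]
contact_force: [0.4, 0.4, -0.5]
gripper_width: 85.9
```

>>> {"method": "apply_moves", "body": {
  "targets": "-20 0 0 7 -1;-50 0 0 14 -1;-80 0 0 21 -1;-110 0 0 28 -1;-130 0 0 35 -1;-130 0 0 42 -1;-130 0 0 49 -1;-130 0 0 56 -1"
}}

```text
clock: 47.75
position: [217.1, 464.5, 309.4]
ee_rot: [-0.148, 0.689, 0.151, 0.693]
contact_force: [0.3, -0.5, -0.6]
gripper_width: 85.5
```

```bash
python3 save.py; python3 ds.py; python3 st.py; python3 - <<'E'
from h import *
d=snap('top','top12');i=cv2.cvtColor(d['img'],cv2.COLOR_RGB2BGR)
cv2.imwrite('pics/t12z.png',cv2.resize(i[120:300,90:330],(800,600),interpolation=cv2.INTER_CUBIC))
E
```

```text
[ 1.453  0.139 -0.134  0.005 -1.291  2.113] [217.1 464.5 309.4] 47.75
q [ 1.453  0.139 -0.134  0.005 -1.291  2.113] P [217. 465. 309.] tilt 0.5 head 50.6 jawz 0.01
[ 1.453  0.139 -0.134  0.005 -1.291  2.113] [217.1 464.5 309.4] 47.75
[[ 0.005 -0.413  0.911]
 [ 0.006  0.911  0.413]
 [-1.     0.003  0.007]]
```

```bash
cat > tgt.py <<'E'
import sys
from h import *
s=status.read_state();M=R.from_quat(s['ee_rot']).as_matrix()
X,Y,Z,J=map(float,sys.argv[1:5])
w=M.T@(np.array([X,Y,Z])-s['position'])
jaw=np.rad2deg(np.arctan2(M[1,2],M[0,2]))
sp=(jaw-J+90)%180-90
np.savez('state.npz',q=s['joints'],p=s['position'],e=s['ee_rot'])
print('at',s['position'].round(1),'jaw',jaw.round(1),'j6',s['joints'][5].round(2),'tilt',np.rad2deg(np.arccos(-M[2,0])).round(2),'clock',round(s['clock'],1),'width',round(s['gripper_width'],1))
q0=np.array(s['joints'])
phi=np.arctan2(Y,X)+np.arcsin(160/np.hypot(X,Y));dj=phi-q0[0]
for a in (sp,sp-180*np.sign(sp)): print('shift',w.round(1),'spin',round(a,1),'pred j6',round(q0[5]-dj-np.deg2rad(a),2))
E
python3 tgt.py 483.4 406 90 59
```

```text
at [217.2 464.5 309.1] jaw 24.2 j6 2.11 tilt 0.44 clock 47.8 width 85.3
shift [ 220.1 -163.1  217.3] spin -34.8 pred j6 3.22
shift [ 220.1 -163.1  217.3] spin 145.2 pred j6 0.07
```

>>> {"method": "apply_moves", "body": {
  "targets": "10 -20 27 7 -0.3;20 -40 54 14 -0.3;35 -60 80 21 -0.3;60 -81 108 28 -0.3;90 -101 135 35 -0.3;120 -122 163 42 -0.3;150 -142 190 49 -0.3;170 -163 217 56 -0.3;170 -163 217 63 -0.3;170 -163 217 70 -0.3"
}}

```text
clock: 48.63
position: [485.2, 405.9, 135.9]
ee_rot: [0.274, 0.651, -0.274, 0.652]
contact_force: [-0.2, 0.8, 0.3]
gripper_width: 55.3
```

>>> {"method": "apply_moves", "body": {
  "targets": "0 0 0 7 -0.3;0 0 0 14 -0.3;0 0 0 21 -0.3;0 0 0 28 -0.3;0 0 0 35 -0.3;0 0 0 42 -0.3;0 0 0 49 -0.3;0 0 0 56 -0.3;0 0 0 63 -0.3;0 0 0 70 -0.3"
}}

```text
clock: 49.47
position: [483.6, 408.3, 139.8]
ee_rot: [0.6, 0.378, -0.595, 0.377]
contact_force: [0.3, 0.2, 0.4]
gripper_width: 55.5
```

```bash
python3 tgt.py 483.4 406 3 59; python3 z.py w13 "[0,0,512,384]" wrist
```

```text
at [483.6 408.3 139.8] jaw -115.4 j6 0.17 tilt 0.41 clock 49.5 width 55.5
shift [136.8   0.4   3. ] spin 5.6 pred j6 0.07
shift [136.8   0.4   3. ] spin -174.4 pred j6 3.22
```

>>> {"method": "apply_moves", "body": {
  "targets": "30 2 3 4 -0.3;65 2 3 7 -0.3;95 2 3 7 -0.3;115 2 3 7 -0.3;128 2 3 7 -0.3;134 2 3 7 -0.3;137 2 3 7 -0.3;137 2 3 7 -0.3"
}}

```text
clock: 50.18
position: [484.8, 405.5, 2.7]
ee_rot: [0.621, 0.343, -0.616, 0.342]
contact_force: [0.1, 0.5, 0.9]
gripper_width: 55.9
```

>>> {"method": "apply_moves", "body": {
  "targets": "0 0 0 0 0.2;0 0 0 0 0.6;0 0 0 0 1;0 0 0 0 1;0 0 0 0 1;0 0 0 0 1;0 0 0 0 1"
}}

```text
clock: 50.77
position: [485.2, 406.1, 4.2]
ee_rot: [0.622, 0.343, -0.616, 0.341]
contact_force: [-1.0, 0.1, 5.4]
gripper_width: 15.0
```

>>> {"method": "apply_moves", "body": {
  "targets": "-10 0 0 0 1;-30 0 0 0 1;-60 0 0 0 1;-90 0 0 0 1;-100 0 0 0 1"
}}

```text
clock: 51.18
position: [485.8, 406.7, 108.1]
ee_rot: [0.624, 0.343, -0.614, 0.341]
contact_force: [1.0, 0.5, 0.5]
gripper_width: 15.1
```

```bash
python3 tgt.py 487 -56 110 2; python3 z.py w14 "[100,150,412,384]" wrist
```

```text
at [485.8 406.7 108.1] jaw -122.1 j6 0.05 tilt 0.87 clock 51.2 width 15.1
shift [ -6.6 247.1 391.1] spin 55.9 pred j6 -0.19
shift [ -6.6 247.1 391.1] spin -124.1 pred j6 2.96
```

```bash
python3 tgt.py 375 250 112 30; python3 tgt.py 484 -56 112 2
```

```text
at [485.9 407.  108.6] jaw -122.1 j6 0.05 tilt 0.95 clock 51.2 width 15.1
shift [ -6.6 -10.4 191.9] spin 27.9 pred j6 -0.43
shift [ -6.6 -10.4 191.9] spin -152.1 pred j6 2.71
at [485.9 407.  108.6] jaw -122.1 j6 0.05 tilt 0.95 clock 51.2 width 15.1
shift [ -8.8 244.7 393. ] spin 55.9 pred j6 -0.19
shift [ -8.8 244.7 393. ] spin -124.1 pred j6 2.95
```

>>> {"method": "apply_moves", "body": {
  "targets": "-2 -1 15 4 1;-4 -4 45 9 1;-6 -6 80 14 1;-7 -8 116 19 1;-7 -8 155 24 1;-7 0 185 28 1;-7 20 208 32 1;-7 48 230 36 1;-7 76 252 40 1;-7 104 275 44 1"
}}

```text
clock: 52.07
position: [425.1, 115.2, 107.9]
ee_rot: [0.704, 0.086, -0.7, 0.083]
contact_force: [-0.1, 0.7, 0.1]
gripper_width: 15.1
```

```bash
python3 tgt.py 484 -56 80 2
```

```text
at [425.1 115.2 107.9] jaw -166.3 j6 -0.4 tilt 0.38 clock 52.1 width 15.1
shift [ 27.4 180.3 -16.6] spin 11.7 pred j6 -0.18
shift [ 27.4 180.3 -16.6] spin -168.3 pred j6 2.96
```

>>> {"method": "apply_moves", "body": {
  "targets": "0 30 -3 2 1;2 62 -6 4 1;8 96 -9 6 1;14 128 -12 8 1;20 156 -15 10 1;25 174 -16 12 1;27 180 -17 12 1;27 180 -17 12 1"
}}

```text
clock: 52.73
position: [484.5, -55.1, 79.6]
ee_rot: [0.708, 0.012, -0.706, 0.009]
contact_force: [-0.4, -0.5, -0.9]
gripper_width: 15.3
```

```bash
python3 tgt.py 484 -56 30 2; python3 z.py s15 "[170,120,350,270]"
```

```text
at [484.5 -55.1  79.6] jaw -178.3 j6 -0.19 tilt 0.3 clock 52.7 width 15.3
shift [49.6  1.1  0.7] spin -0.3 pred j6 -0.18
shift [49.6  1.1  0.7] spin 179.7 pred j6 -3.32
```

>>> {"method": "apply_moves", "body": {
  "targets": "15 1 0 0 1;32 1 0 0 1;44 1 0 0 1;50 1 0 0 1;50 1 0 0 1;50 1 0 0 0.45;50 1 0 0 0.4;50 1 0 0 0.4;50 1 0 0 0.4"
}}

```text
clock: 53.53
position: [486.0, -54.4, 31.5]
ee_rot: [0.71, 0.013, -0.704, 0.01]
contact_force: [-1.2, -0.1, 0.2]
gripper_width: 25.6
```

>>> {"method": "apply_moves", "body": {
  "targets": "-25 0 0 0 0.4;-60 0 0 0 0;-90 0 0 0 -0.3;-90 0 0 0 -0.3"
}}

```text
clock: 53.87
position: [489.3, -54.7, 127.2]
ee_rot: [0.714, 0.014, -0.7, 0.01]
contact_force: [0.9, -0.8, 0.5]
gripper_width: 55.3
```

```bash
python3 tgt.py 650.4 1.9 90 -24; python3 z.py s16 "[220,190,330,260]"
```

```text
at [489.3 -54.7 127.2] jaw -178.1 j6 -0.18 tilt 1.14 clock 53.9 width 55.3
shift [  40.6  -51.  -162.2] spin 25.9 pred j6 -0.67
shift [  40.6  -51.  -162.2] spin -154.1 pred j6 2.47
```

>>> {"method": "apply_moves", "body": {
  "targets": "3 -10 -30 5 -0.3;6 -20 -65 10 -0.3;12 -31 -100 15 -0.3;18 -42 -135 20 -0.3;25 -51 -162 26 -0.3;30 -51 -162 26 -0.3;30 -51 -162 26 -0.3"
}}

```text
clock: 54.5
position: [644.7, 1.5, 88.6]
ee_rot: [-0.691, 0.147, 0.692, 0.149]
contact_force: [-0.7, -0.4, 1.4]
gripper_width: 55.9
```

```bash
python3 tgt.py 650.4 1.9 5 -24; python3 z.py w17 "[0,0,512,384]" wrist; python3 wchoc.py w17
```

```text
at [644.7   1.5  88.6] jaw 155.8 j6 -0.67 tilt 0.23 clock 54.5 width 55.9
shift [83.6 -2.4 -5.2] spin -0.2 pred j6 -0.67
shift [83.6 -2.4 -5.2] spin 179.8 pred j6 -3.81
[503.  16.] center [429.6 -51.2] L,S 18.0 14.7 jaw ang -24.0
[424.  50.] center [483.9 -50.9] L,S 26.7 22.8 jaw ang -13.0
[247. 198.] center [6.513e+02 4.000e-01] L,S 25.8 16.2 jaw ang -24.0
[284. 270.] center [649.4  81.3] L,S 26.0 19.4 jaw ang 48.0
```

>>> {"method": "apply_moves", "body": {
  "targets": "25 -2 -6 0 -0.3;55 -2 -6 0 -0.3;72 -2 -6 0 -0.3;80 -2 -6 0 -0.3;83 -2 -6 0 -0.3;83 -2 -6 0 -0.3"
}}

```text
clock: 55.05
position: [651.8, 0.6, 9.2]
ee_rot: [0.693, -0.146, -0.69, -0.15]
contact_force: [0.5, 0.4, -0.2]
gripper_width: 55.4
```

>>> {"method": "apply_moves", "body": {
  "targets": "0 0 0 0 0.2;0 0 0 0 0.6;0 0 0 0 1;0 0 0 0 1;0 0 0 0 1;0 0 0 0 1"
}}

```text
clock: 55.55
position: [653.1, 1.1, 10.6]
ee_rot: [0.694, -0.146, -0.689, -0.15]
contact_force: [-1.5, -0.8, 6.3]
gripper_width: 14.3
```

>>> {"method": "apply_moves", "body": {
  "targets": "-10 0 0 0 1;-30 0 0 0 1;-60 0 0 0 1;-80 0 0 0 1;-85 0 0 0 1"
}}

```text
clock: 55.97
position: [654.2, 0.9, 98.9]
ee_rot: [0.696, -0.145, -0.687, -0.151]
contact_force: [0.6, 0.6, 0.5]
gripper_width: 14.1
```

```bash
python3 tgt.py 463 -56 80 2
```

```text
at [654.2   0.9  98.9] jaw 155.9 j6 -0.67 tilt 0.84 clock 56.0 width 14.1
shift [ 16.  130.3 151.4] spin -26.1 pred j6 -0.19
shift [ 16.  130.3 151.4] spin 153.9 pred j6 -3.34
```

```bash
python3 z.py w18 "[100,150,412,384]" wrist
```

>>> {"method": "apply_moves", "body": {
  "targets": "0 8 10 -3 1;2 25 30 -7 1;4 48 56 -12 1;8 72 84 -17 1;12 96 112 -22 1;14 116 136 -26 1;16 127 148 -26 1;16 130 151 -26 1;16 130 151 -26 1;16 130 151 -26 1"
}}

```text
clock: 56.85
position: [461.9, -55.9, 76.7]
ee_rot: [0.709, 0.013, -0.705, 0.01]
contact_force: [-0.1, -0.4, 0.2]
gripper_width: 14.2
```

```bash
python3 tgt.py 463 -57 34 2
```

```text
at [461.9 -55.9  76.7] jaw -178.2 j6 -0.19 tilt 0.46 clock 56.9 width 14.2
shift [42.7  1.3 -0.8] spin -0.2 pred j6 -0.19
shift [42.7  1.3 -0.8] spin 179.8 pred j6 -3.33
```

>>> {"method": "apply_moves", "body": {
  "targets": "15 1 0 0 1;30 1 0 0 1;40 1 0 0 1;44 1 0 0 1;44 1 0 0 1;44 1 0 0 0.5;44 1 0 0 0.42;44 1 0 0 0.42;44 1 0 0 0.42"
}}

```text
clock: 57.6
position: [461.7, -56.8, 33.2]
ee_rot: [0.71, 0.013, -0.704, 0.01]
contact_force: [-0.8, -0.7, 0.3]
gripper_width: 24.5
```

>>> {"method": "apply_moves", "body": {
  "targets": "-25 0 0 0 0.4;-60 0 0 0 0;-90 0 0 0 -0.3;-90 0 0 0 -0.3"
}}

```text
clock: 57.93
position: [464.8, -56.9, 128.8]
ee_rot: [0.714, 0.014, -0.7, 0.01]
contact_force: [0.8, -0.6, 0.1]
gripper_width: 55.7
```

```bash
python3 tgt.py 648.4 82 60 50; python3 z.py s19 "[220,190,330,260]"
```

```text
at [464.8 -56.9 128.8] jaw -178.1 j6 -0.19 tilt 1.13 clock 57.9 width 55.7
shift [  73.1 -132.3 -186.8] spin -48.1 pred j6 0.5
shift [  73.1 -132.3 -186.8] spin 131.9 pred j6 -2.64
```

>>> {"method": "apply_moves", "body": {
  "targets": "5 -20 -28 -6 -0.3;10 -42 -60 -12 -0.3;20 -64 -90 -18 -0.3;30 -86 -122 -25 -0.3;38 -108 -154 -32 -0.3;43 -128 -180 -39 -0.3;48 -132 -187 -46 -0.3;48 -132 -187 -48 -0.3;48 -132 -187 -48 -0.3"
}}

```text
clock: 58.73
position: [643.1, 81.2, 74.1]
ee_rot: [0.643, 0.299, -0.64, 0.297]
contact_force: [-0.2, -0.1, -0.2]
gripper_width: 55.2
```

```bash
python3 tgt.py 648.5 82 5 50; python3 z.py w20 "[0,0,512,384]" wrist; python3 wchoc.py w20
```

```text
at [643.1  81.2  74.1] jaw -130.1 j6 0.5 tilt 0.25 clock 58.7 width 55.2
shift [69.1  3.7 -3.8] spin -0.1 pred j6 0.5
shift [69.1  3.7 -3.8] spin 179.9 pred j6 -2.64
[250. 198.] center [648.7  81. ] L,S 25.7 15.9 jaw ang 50.0
[502. 250.] center [472.9 -49.6] L,S 42.7 21.7 jaw ang 50.0
[141. 269.] center [659.7 199.4] L,S 31.6 16.9 jaw ang 12.0
```

>>> {"method": "apply_moves", "body": {
  "targets": "25 4 -4 0 -0.3;50 4 -4 0 -0.3;63 4 -4 0 -0.3;69 4 -4 0 -0.3;70 4 -4 0 -0.3;70 4 -4 0 -0.3;70 4 -4 0 -0.3"
}}

```text
clock: 59.37
position: [650.5, 81.8, 7.7]
ee_rot: [0.645, 0.298, -0.638, 0.297]
contact_force: [-0.3, 0.6, -0.1]
gripper_width: 55.3
```

>>> {"method": "apply_moves", "body": {
  "targets": "3 0 1 0 -0.3;3 0 1 0 -0.3;3 0 1 0 0.2;3 0 1 0 0.6;3 0 1 0 1;3 0 1 0 1;3 0 1 0 1;3 0 1 0 1;3 0 1 0 1"
}}

```text
clock: 60.12
position: [649.4, 81.0, 3.8]
ee_rot: [0.644, 0.298, -0.639, 0.297]
contact_force: [-0.0, 0.9, 3.3]
gripper_width: 14.9
```

>>> {"method": "apply_moves", "body": {
  "targets": "-10 0 0 0 1;-30 0 0 0 1;-60 0 0 0 1;-80 0 0 0 1;-90 0 0 0 1"
}}

```text
clock: 60.53
position: [650.0, 80.8, 96.9]
ee_rot: [0.645, 0.298, -0.637, 0.298]
contact_force: [0.9, -0.2, 0.4]
gripper_width: 14.9
```

```bash
python3 tgt.py 443 -57 80 2;  python3 z.py w21 "[100,150,412,384]" wrist
```

```text
at [650.   80.8  96.9] jaw -130.2 j6 0.5 tilt 0.69 clock 60.5 width 14.9
shift [ 13.9 -69.4 238.9] spin 47.8 pred j6 -0.2
shift [ 13.9 -69.4 238.9] spin -132.2 pred j6 2.94
```

>>> {"method": "apply_moves", "body": {
  "targets": "0 -4 15 3 1;2 -12 42 8 1;4 -22 74 14 1;6 -32 108 20 1;8 -42 142 26 1;10 -52 176 32 1;12 -60 206 38 1;14 -67 230 44 1;14 -69 239 48 1;14 -69 239 48 1"
}}

```text
clock: 61.42
position: [438.2, -58.9, 76.5]
ee_rot: [0.708, 0.011, -0.707, 0.009]
contact_force: [0.3, 0.1, -0.2]
gripper_width: 14.9
```

>>> {"method": "apply_moves", "body": {
  "targets": "0 0 0 0 1;0 0 0 0 1"
}}

```text
clock: 61.58
position: [442.6, -57.2, 77.4]
ee_rot: [0.709, 0.013, -0.705, 0.01]
contact_force: [-0.7, 0.6, -0.3]
gripper_width: 15.0
```

```bash
python3 tgt.py 443 -57 28 2
```

```text
at [442.6 -57.2  77.4] jaw -178.1 j6 -0.2 tilt 0.44 clock 61.6 width 15.0
shift [49.4  0.  -0.1] spin -0.1 pred j6 -0.2
shift [49.4  0.  -0.1] spin 179.9 pred j6 -3.34
```

>>> {"method": "apply_moves", "body": {
  "targets": "15 0 0 0 1;32 0 0 0 1;44 0 0 0 1;50 0 0 0 1;50 0 0 0 1;50 0 0 0 0.5;50 0 0 0 0.42;50 0 0 0 0.42;50 0 0 0 0.42"
}}

```text
clock: 62.33
position: [442.5, -57.2, 28.2]
ee_rot: [0.71, 0.013, -0.704, 0.01]
contact_force: [-0.3, 0.2, 0.2]
gripper_width: 24.8
```

>>> {"method": "apply_moves", "body": {
  "targets": "-25 0 0 0 0.4;-60 0 0 0 0;-90 0 0 0 -0.3;-90 0 0 0 -0.3"
}}

```text
clock: 62.67
position: [445.6, -57.3, 123.6]
ee_rot: [0.714, 0.014, -0.7, 0.01]
contact_force: [1.1, 0.2, -0.9]
gripper_width: 55.3
```

```bash
python3 tgt.py 658.8 202 80 11.5; python3 z.py s22 "[220,190,330,260]"
```

```text
at [445.6 -57.3 123.6] jaw -178.1 j6 -0.2 tilt 1.14 clock 62.7 width 55.3
shift [  49.1 -251.8 -220.9] spin -9.6 pred j6 -0.33
shift [  49.1 -251.8 -220.9] spin 170.4 pred j6 -3.47
```

>>> {"method": "apply_moves", "body": {
  "targets": "4 -28 -25 -1 -0.3;8 -56 -49 -2 -0.3;12 -84 -74 -3 -0.3;16 -112 -98 -4 -0.3;20 -140 -123 -5 -0.3;24 -168 -147 -6 -0.3;26 -196 -172 -7 -0.3;26 -224 -196 -8 -0.3;26 -252 -221 -9 -0.3;26 -252 -221 -9.6 -0.3"
}}

```text
clock: 63.55
position: [657.9, 206.0, 91.9]
ee_rot: [0.706, 0.074, -0.7, 0.07]
contact_force: [0.4, -0.3, 0.4]
gripper_width: 55.6
```

```bash
python3 tgt.py 658.8 202 5 11.5; python3 z.py w23 "[0,0,512,384]" wrist; python3 wchoc.py w23
```

```text
at [657.9 206.   91.9] jaw -168.3 j6 -0.33 tilt 0.55 clock 63.5 width 55.6
shift [86.9  4.4  0.7] spin 0.2 pred j6 -0.33
shift [86.9  4.4  0.7] spin -179.8 pred j6 2.81
[255. 190.] center [659.3 201.3] L,S 25.6 16.3 jaw ang 12.0
```

>>> {"method": "apply_moves", "body": {
  "targets": "25 4 1 0 -0.3;55 4 1 0 -0.3;74 4 1 0 -0.3;83 4 1 0 -0.3;87 4 1 0 -0.3;88 4 1 0 -0.3;88 4 1 0 -0.3"
}}

```text
clock: 64.18
position: [655.3, 197.5, 6.8]
ee_rot: [0.706, 0.072, -0.701, 0.069]
contact_force: [-0.4, -0.1, 0.3]
gripper_width: 55.8
```

>>> {"method": "apply_moves", "body": {
  "targets": "1 -3 -4 0 -0.3;2 -3 -4 0 -0.3;2 -3 -4 0 -0.3;2 -3 -4 0 0.2;2 -3 -4 0 0.6;2 -3 -4 0 1;2 -3 -4 0 1;2 -3 -4 0 1;2 -3 -4 0 1;2 -3 -4 0 1"
}}

```text
clock: 65.02
position: [658.4, 201.4, 4.3]
ee_rot: [0.706, 0.072, -0.701, 0.069]
contact_force: [0.3, -0.4, 2.5]
gripper_width: 15.2
```

>>> {"method": "apply_moves", "body": {
  "targets": "-10 0 0 0 1;-30 0 0 0 1;-60 0 0 0 1;-90 0 0 0 1;-100 0 0 0 1;-100 0 0 0 1"
}}

```text
clock: 65.52
position: [659.6, 201.7, 108.4]
ee_rot: [0.708, 0.073, -0.699, 0.068]
contact_force: [-0.0, -0.0, -0.3]
gripper_width: 15.2
```

```bash
python3 tgt.py 630 60 105 2;python3 tgt.py 478 -57 90 2;  python3 z.py w24 "[100,150,412,384]" wrist
```

```text
at [659.6 201.7 108.4] jaw -168.6 j6 -0.33 tilt 0.86 clock 65.5 width 15.2
shift [  1.9 133.   57.1] spin 9.4 pred j6 -0.32
shift [  1.9 133.   57.1] spin -170.6 pred j6 2.83
at [659.6 201.7 108.4] jaw -168.6 j6 -0.33 tilt 0.86 clock 65.5 width 15.2
shift [ 14.1 217.6 229.5] spin 9.4 pred j6 -0.18
shift [ 14.1 217.6 229.5] spin -170.6 pred j6 2.96
```

```bash
python3 tgt.py 630 60 106 2; python3 tgt.py 478 -57 90 2
```

```text
at [658.  201.2 105.6] jaw -168.6 j6 -0.33 tilt 0.6 clock 65.6 width 15.3
shift [ -1.5 132.8  55.4] spin 9.4 pred j6 -0.31
shift [ -1.5 132.8  55.4] spin -170.6 pred j6 2.83
at [658.  201.2 105.6] jaw -168.6 j6 -0.33 tilt 0.6 clock 65.6 width 15.3
shift [ 12.5 217.5 227.7] spin 9.4 pred j6 -0.18
shift [ 12.5 217.5 227.7] spin -170.6 pred j6 2.96
```

>>> {"method": "apply_moves", "body": {
  "targets": "-2 33 14 3 0.75; -2 66 28 6 0.75; -2 100 42 9.4 0.75; -2 133 55 9.4 0.75; -2 154 98 9.4 0.75; 0 175 141 9.4 0.75; 4 196 184 9.4 0.75; 12 214 220 9.4 0.75; 12 214 220 9.4 0.75; 12 214 220 9.4 0.75"
}}

```text
clock: 66.4
position: [477.9, -54.9, 87.3]
ee_rot: [-0.706, -0.012, 0.708, -0.01]
contact_force: [0.5, -0.8, -0.5]
gripper_width: 15.3
```

```bash
python3 tgt.py 472 -56 28 2
```

```text
at [477.9 -54.9  87.3] jaw -178.2 j6 -0.19 tilt 0.29 clock 66.4 width 15.3
shift [59.3  1.1  5.7] spin -0.2 pred j6 -0.19
shift [59.3  1.1  5.7] spin 179.8 pred j6 -3.33
```

>>> {"method": "apply_moves", "body": {
  "targets": "20 1 6 0 0.75; 40 1 6 0 0.75; 52 1 6 0 0.75; 58 1 6 0 0.75; 59 1 6 0 0.75; 59 1 6 0 0.75; 59 1 6 0 0.75"
}}

```text
clock: 66.98
position: [479.3, -53.2, 31.0]
ee_rot: [0.709, 0.014, -0.705, 0.011]
contact_force: [-0.0, 0.6, -0.2]
gripper_width: 15.1
```

```bash
python3 z.py s60 "[220,190,330,260]"
```

```text
(no output)
```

View pics/s60z.png

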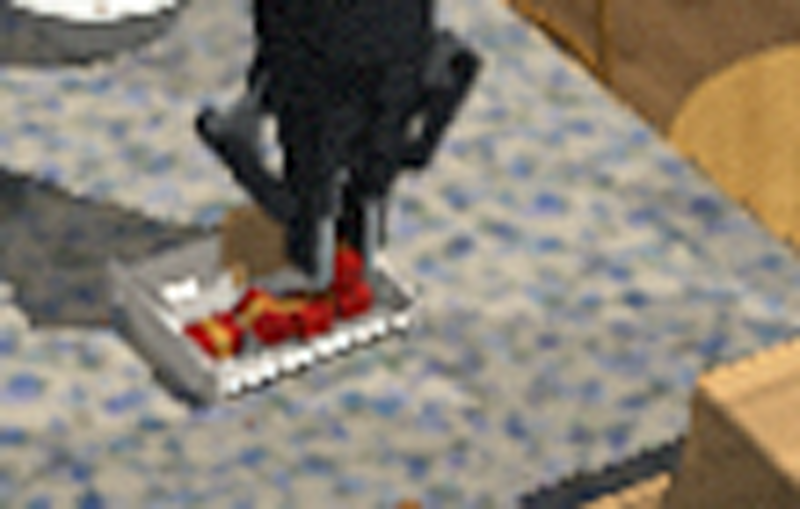

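```bash
python3 tgt.py 474 -55 26 2
```

```text
at [479.4 -53.2  31.2] jaw -178.0 j6 -0.19 tilt 0.48 clock 67.0 width 15.0
shift [5.2 1.7 5.5] spin 0.0 pred j6 -0.19
shift [5.2 1.7 5.5] spin -180.0 pred j6 2.95
```

>>> {"method": "apply_moves", "body": {
  "targets": "1 1 3 0 0.75; 2 2 5 0 0.75; 4 2 5 0 0.75; 5 2 5 0 0.75; 5 2 5 0 0.75"
}}

```text
clock: 67.45
position: [474.3, -55.6, 26.2]
ee_rot: [0.709, 0.014, -0.705, 0.011]
contact_force: [0.1, -0.3, 4.7]
gripper_width: 15.1
```

>>> {"method": "apply_moves", "body": {
  "targets": "4 2 5 0 0.6; 4 2 5 0 0.5; 4 2 5 0 0.45; 4 2 5 0 0.45; 0 2 5 0 0.45; -10 2 5 0 0.45; -30 2 5 0 0.4; -60 2 5 0 0.3; -90 2 5 0 0.3; -90 2 5 0 0.3"
}}

```text
clock: 68.28
position: [471.0, -57.9, 120.5]
ee_rot: [0.712, 0.015, -0.702, 0.011]
contact_force: [0.7, 0.0, 0.3]
gripper_width: 29.7
```

```bash
python3 z.py s61 "[220,190,330,260]"; python3 tgt.py 449 -35 70 92;python3 z.py w61 "[0,0,512,384]" wrist
```

```text
at [469.5 -57.9 118.1] jaw -178.0 j6 -0.18 tilt 0.69 clock 68.3 width 29.9
shift [ 48.  -23.4  20.2] spin -90.0 pred j6 1.32
shift [ 48.  -23.4  20.2] spin 90.0 pred j6 -1.82
```

View pics/s61z.png

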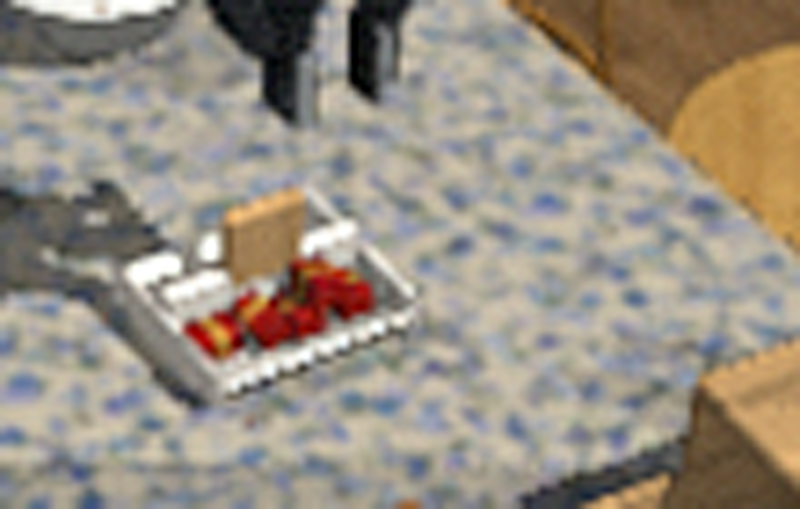

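View pics/w61z.png

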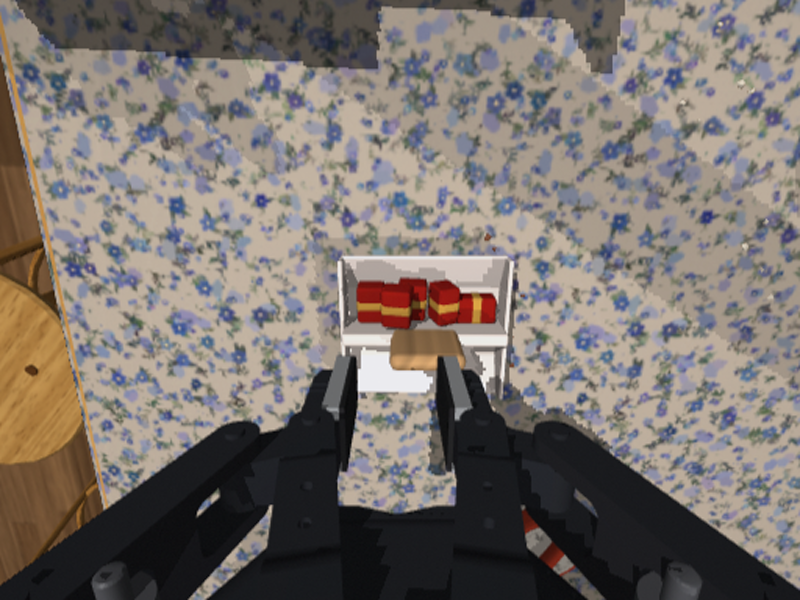

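>>> {"method": "apply_moves", "body": {
  "targets": "0 -6 4 -7 0.3; 0 -12 8 -14 0.3; 0 -18 14 -21 0.3; 0 -23 20 -28 0.3; 0 -23 20 -35 0.3; 0 -23 20 -42 0.3; 0 -23 20 -49 0.3; 0 -23 20 -56 0.3; 0 -23 20 -63 0.3; 0 -23 20 -70 0.3"
}}

```text
clock: 69.22
position: [445.8, -36.2, 113.8]
ee_rot: [0.572, 0.418, -0.57, 0.416]
contact_force: [-0.6, 0.0, -1.4]
gripper_width: 29.9
```

>>> {"method": "apply_moves", "body": {
  "targets": "0 0 0 -7 0.3; 0 0 0 -14 0.3; 0 0 0 -20 0.3; 0 0 0 -20 0.3; 0 0 0 -20 0.3"
}}

```text
clock: 69.63
position: [446.4, -36.1, 114.4]
ee_rot: [0.493, 0.508, -0.49, 0.508]
contact_force: [-0.2, -0.6, 0.9]
gripper_width: 29.8
```

```bash
python3 tgt.py 449 -35 75 92;python3 z.py w62 "[0,0,512,384]" wrist
```

```text
at [446.4 -36.1 114.4] jaw -88.2 j6 1.32 tilt 0.26 clock 69.6 width 29.8
shift [39.4  2.6 -0.9] spin -0.2 pred j6 1.32
shift [39.4  2.6 -0.9] spin 179.8 pred j6 -1.82
```

View pics/w62z.png

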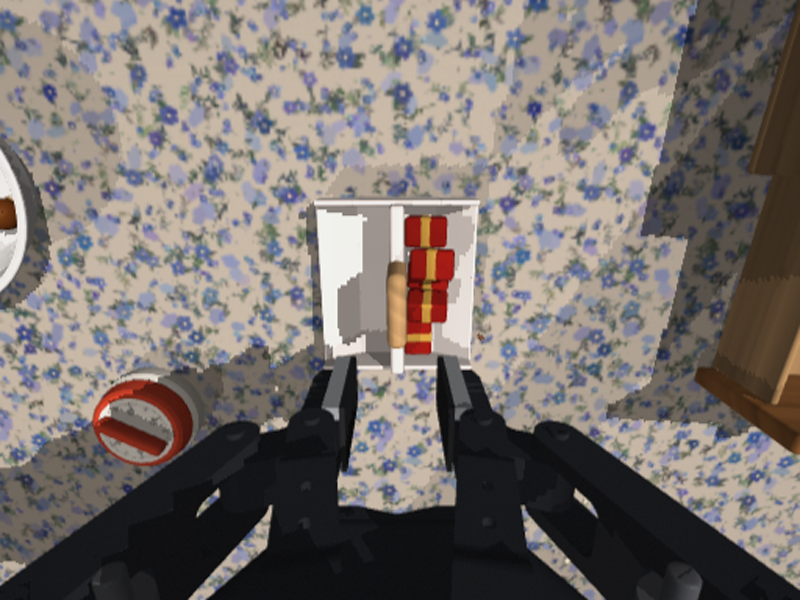

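```bash
cat h.py | head -40; NOBOT=1 python3 - <<'E'
from h import *
d=load('w62')
for n,p,z in [('top',(432,267),32),('topnear',(432,284),32),('p3',(427,305),18),('p1',(427,232),18),('a',(418,338),18),('finfar',(397,265),64),('finnear',(397,345),64),('divfar',(397,205),34)]:
    u=[c*.64 for c in p]
    print(n,plane(d,u,z))
E
```

```text
import numpy as np, cv2
try:
    import os
    if os.environ.get("NOBOT"): raise ImportError
    from bench import status, get_image, job, arm
except ImportError: pass
from scipy.spatial.transform import Rotation as R
def snap(cam,name):
    d=get_image(cam); cv2.imwrite(f'pics/{name}.png',cv2.cvtColor(d['img'],cv2.COLOR_RGB2BGR)); np.savez(f'pics/{name}.npz',**{k:np.array(v) for k,v in d.items()}); return d
def ray(d,u,v):
    K=np.array(d['mtx']);T=np.array(d['world_from_camera']);r=T[:3,:3]@np.linalg.inv(K)@[u,v,1];return T[:3,3],r/np.linalg.norm(r)
def plane(d,u,v,z):
    o,r=ray(d,u,v);return o+r*(z-o[2])/r[2]
def proj(d,p):
    T=np.linalg.inv(np.array(d['world_from_camera']));q=np.array(d['mtx'])@(T[:3,:3]@np.array(p)+T[:3,3]);return q[:2]/q[2]
def load(n): return dict(np.load(f'pics/{n}.npz'))Traceback (most recent call last):
  File "<stdin>", line 5, in <module>
TypeError: plane() missing 1 required positional argument: 'z'
```

```bash
NOBOT=1 python3 - <<'E'
from h import *
d=load('w62')
for n,p,z in [('top',(432,267),32),('topnear',(432,284),32),('p3',(427,305),18),('p1',(427,232),18),('a',(418,338),18),('finfar',(397,265),64),('finnear',(397,345),64),('divfar',(397,205),34)]:
    print(n,plane(d,p[0]*.64,p[1]*.64,z).round(1))
E
```

```text
top [469.8 -54.6  32. ]
topnear [460.1 -55.2  32. ]
p3 [443.  -54.2  18. ]
p1 [486.7 -51.9  18. ]
a [421.4 -49.8  18. ]
finfar [477.9 -35.2  64. ]
finnear [437.  -36.5  64. ]
divfar [502.7 -34.4  34. ]
```

>>> {"method": "apply_moves", "body": {
  "targets": "20 0 -1 0 0.3; 40 0 -1 0 0.3; 58 0 -1 0 0.3; 68 0 -1 0 0.3; 74 0 -1 0 0.3; 77 0 -1 0 0.3; 77 0 -1 0 0.3; 77 0 -1 0 0.3"
}}

```text
clock: 70.35
position: [448.3, -34.4, 39.0]
ee_rot: [0.494, 0.508, -0.489, 0.509]
contact_force: [-1.3, 0.1, 0.1]
gripper_width: 30.1
```

```bash
python3 tgt.py 446 -35.5 37 92; python3 z.py s62 "[220,170,330,260]"
```

```text
at [448.3 -34.4  39. ] jaw -88.0 j6 1.33 tilt 0.44 clock 70.3 width 30.1
shift [ 2.  -2.4  1. ] spin -0.0 pred j6 1.32
shift [ 2.  -2.4  1. ] spin 180.0 pred j6 -1.82
```

View pics/s62z.png

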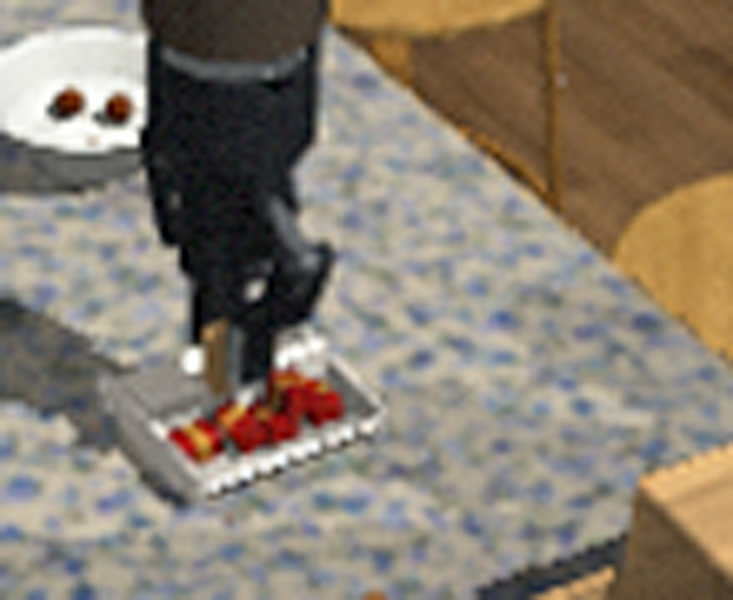

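>>> {"method": "apply_moves", "body": {
  "targets": "1 -2 1 0 0.4; 2 -5 1 0 0.5; 2 -5 1 0 0.7; 2 -5 1 0 0.9; 2 -5 1 0 1; 2 -5 1 0 1; 2 -5 1 0 1; 2 -5 1 0 1"
}}

```text
clock: 71.07
position: [442.5, -35.8, 36.9]
ee_rot: [0.493, 0.509, -0.489, 0.509]
contact_force: [-3.3, 0.6, 6.2]
gripper_width: 8.7
```

```bash
python3 tgt.py 446 -35.5 37 92; python3 z.py s63 "[220,170,330,260]"
```

```text
at [442.5 -35.8  36.9] jaw -88.0 j6 1.32 tilt 0.35 clock 71.1 width 8.7
shift [-0.1  3.5 -0.2] spin 0.0 pred j6 1.32
shift [-0.1  3.5 -0.2] spin -180.0 pred j6 4.47
```

View pics/s63z.png

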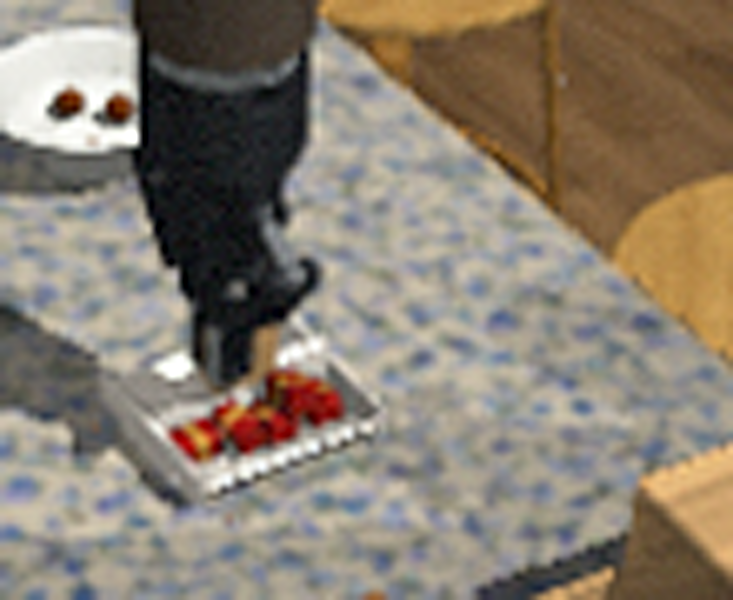

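>>> {"method": "apply_moves", "body": {
  "targets": "-2 0 0 0 1; -6 0 0 0 1; -12 0 0 0 1; -22 0 0 0 1; -34 0 0 0 1; -46 0 0 0 1; -58 0 0 0 1; -68 0 0 0 1; -74 0 0 0 1; -76 0 0 0 1"
}}

```text
clock: 71.95
position: [443.2, -35.9, 113.7]
ee_rot: [0.494, 0.508, -0.488, 0.509]
contact_force: [0.3, 0.4, -3.2]
gripper_width: 8.9
```

```bash
python3 tgt.py 450 -170 170 92; python3 z.py s64 "[220,130,340,260]"; python3 z.py t64 "[0,0,512,384]" top
```

```text
at [443.2 -35.9 113.7] jaw -88.0 j6 1.32 tilt 0.54 clock 72.0 width 8.9
shift [-56.9   2.6 134. ] spin 0.0 pred j6 1.63
shift [-56.9   2.6 134. ] spin -180.0 pred j6 4.77
```

View pics/s64z.png

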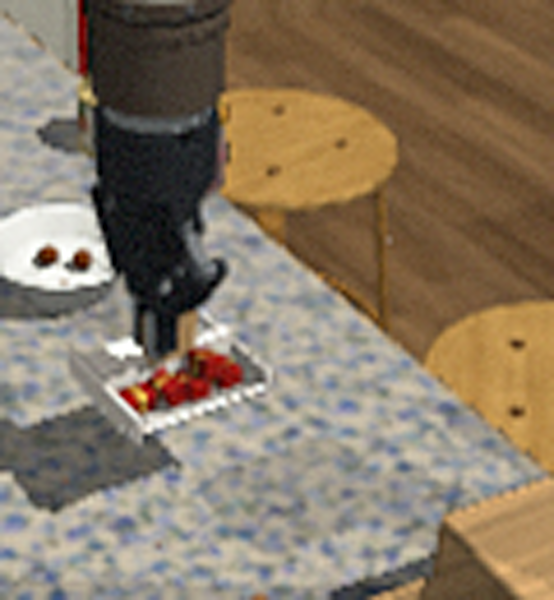

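View pics/t64z.png

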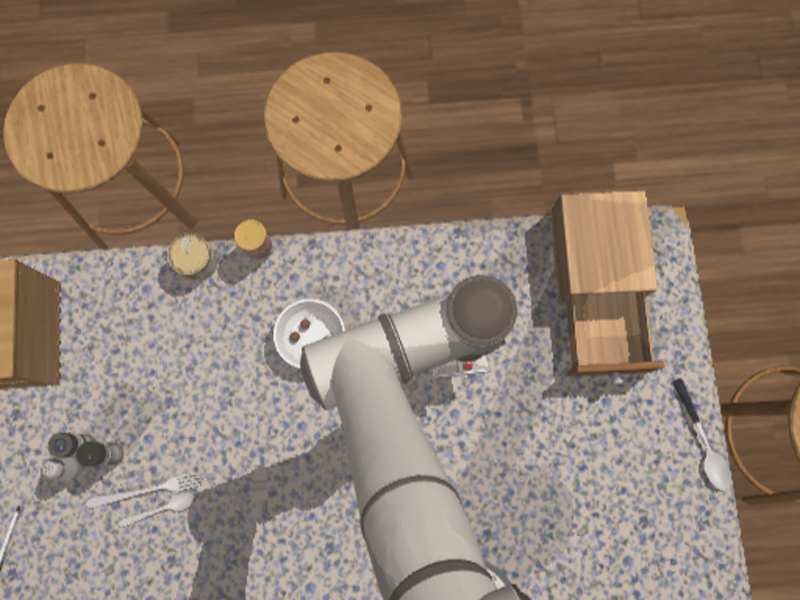

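```bash
NOBOT=1 python3 - <<'E'
from h import *
d=load('t64'); im=cv2.cvtColor(d['img'],cv2.COLOR_RGB2BGR)
c=im[115:255,345:430]; cv2.imwrite('pics/drz.png',cv2.resize(c,None,fx=4.2,fy=4.2,interpolation=cv2.INTER_CUBIC))
E
```

```text
(no output)
```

View pics/drz.png

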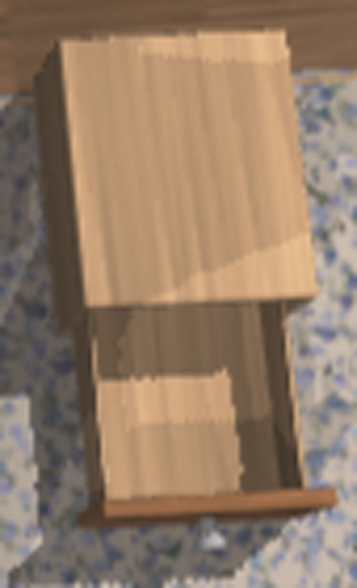

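```bash
NOBOT=1 python3 - <<'E'
from h import *
d=load('t64')
def P(x,y,z,n):
    p=plane(d,345+x/4.2,115+y/4.2,z); print(n,p.round(0)); return p
b=[P(60,40,90,'bl'),P(285,32,90,'br'),P(317,292,90,'fr'),P(88,305,90,'fl')]
f=(b[2]+b[3])/2; k=(b[0]+b[1])/2; v=k-f; print(f,np.degrees(np.arctan2(v[1],v[0])),np.linalg.norm(v)); w=b[3]-b[2]; print(np.degrees(np.arctan2(w[1],w[0])),np.linalg.norm(w))
P(105,502,82,'front in L');P(335,490,82,'front in R');P(336,503,82,'out R');P(95,515,82,'out L');P(212,530,50,'knob');
P(96,320,54,'wall inL top'); P(272,310,54,'wall R');P(300,490,54,'wall R front')
print(np.array(d['world_from_camera'])[:3,3])
E
```

```text
bl [ 699. -242.   90.]
br [ 693. -389.   90.]
fr [ 519. -384.   90.]
fl [ 523. -238.   90.]
[ 521.09008749 -310.79469602   90.        ] -1.553928044676186 175.10609763053301
88.62374853214479 145.50398794859063
front in L [ 399. -235.   82.]
front in R [ 394. -379.   82.]
out R [ 386. -378.   82.]
out L [ 391. -227.   82.]
knob [ 378. -308.   50.]
wall inL top [ 520. -251.   54.]
wall R [ 517. -366.   54.]
wall R front [ 399. -367.   54.]
[ 279.90622595   68.75983044 1317.97487369]
```

```bash
python3 tgt.py 450 -309 145 88.5
```

```text
at [442.6 -36.  112.8] jaw -88.0 j6 1.32 tilt 0.44 clock 72.0 width 9.1
shift [-33.5  -1.9 273. ] spin 3.5 pred j6 1.85
shift [-33.5  -1.9 273. ] spin -176.5 pred j6 4.99
```

>>> {"method": "apply_moves", "body": {
  "targets": "-5 0 4 0 1; -12 0 12 0 1; -20 0 24 0 1; -28 0 40 1 1; -32 0 58 1.5 1; -33 -1 76 2 1; -33 -1 94 2.5 1; -33 -1 112 3 1; -33 -2 130 3.5 1; -33 -2 148 3.5 1"
}}

```text
clock: 72.88
position: [445.1, -185.6, 145.0]
ee_rot: [0.509, 0.493, -0.504, 0.493]
contact_force: [-0.1, 0.8, -3.2]
gripper_width: 8.8
```

>>> {"method": "apply_moves", "body": {
  "targets": "0 0 18 0 1; 0 0 36 0 1; 0 0 54 0 1; 0 0 72 0 1; 0 0 88 0 1; 0 0 102 0 1; 0 0 113 0 1; 0 0 120 0 1; 0 0 124 0 1; 0 0 124 0 1"
}}

```text
clock: 73.72
position: [442.2, -308.6, 144.2]
ee_rot: [0.509, 0.493, -0.504, 0.493]
contact_force: [-0.5, 0.9, -2.8]
gripper_width: 8.8
```

```bash
python3 tgt.py 450 -309 145 88.5; python3 z.py s65 "[220,130,512,384]"; python3 z.py w65 "[0,0,512,384]" wrist
```

```text
at [ 442.2 -308.6  144.2] jaw -91.5 j6 1.86 tilt 0.4 clock 73.7 width 8.8
shift [-0.7  7.8  0.1] spin -0.0 pred j6 1.85
shift [-0.7  7.8  0.1] spin 180.0 pred j6 -1.29
```

View pics/s65z.png

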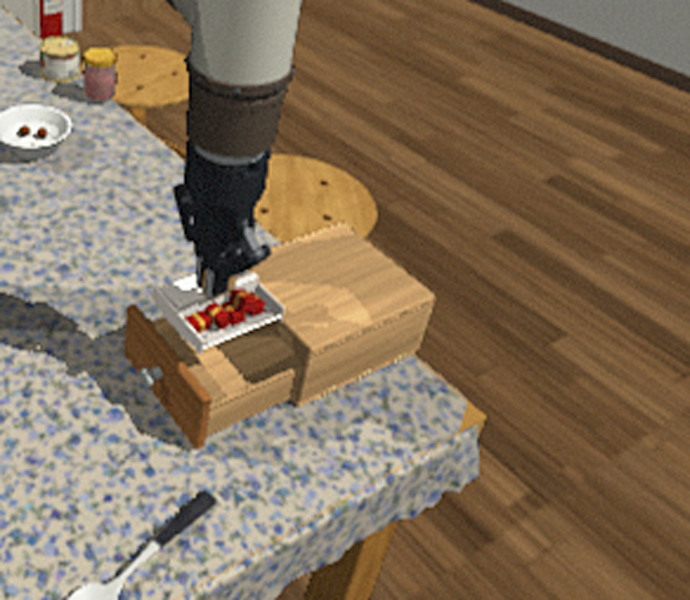

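View pics/w65z.png

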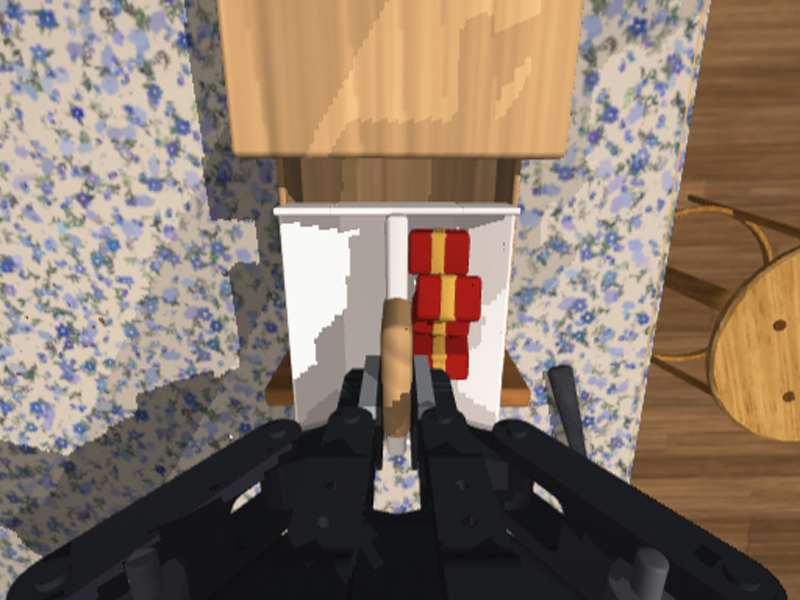

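```bash
NOBOT=1 python3 - <<'E'
from h import *
d=load('w65')
for n,u,v,z in [('farL',275,210,131),('farR',518,211,131),('finfar',396,299,171),('boxL',232,157,90),('boxR',568,157,90),('wallL',288,170,54),('wallR',510,170,54),('wallL',280,165,54),('wallR',520,165,54)]:
    print(n,plane(d,u*.64,v*.64,z).round(1))
E
```

```text
farL [ 504.4 -265.3  131. ]
farR [ 501.7 -354.   131. ]
finfar [ 482.  -309.2  171. ]
boxL [ 524.1 -236.8   90. ]
boxR [ 520.1 -386.1   90. ]
wallL [ 517.6 -252.1   54. ]
wallR [ 514.5 -369.8   54. ]
wallL [ 520.2 -248.2   54. ]
wallR [ 516.9 -374.9   54. ]
```

>>> {"method": "apply_moves", "body": {
  "targets": "4 2 0 0 1; 14 4 1 0 1; 28 5 1 0 1; 42 5 1 0 1; 56 5 1 0 1; 70 5 1 0 1; 80 5 1 0 1; 87 5 1 0 1; 91 5 1 0 1; 91 5 1 0 1"
}}

```text
clock: 74.65
position: [447.6, -308.5, 52.5]
ee_rot: [0.509, 0.494, -0.504, 0.493]
contact_force: [0.1, 0.3, -2.8]
gripper_width: 8.9
```

```bash
python3 tgt.py 448 -309 48.5 88.5
```

```text
at [ 447.6 -308.5   52.5] jaw -91.5 j6 1.86 tilt 0.37 clock 74.7 width 8.9
shift [4.  0.4 0.5] spin 0.0 pred j6 1.86
shift [4.  0.4 0.5] spin -180.0 pred j6 5.0
```

>>> {"method": "apply_moves", "body": {
  "targets": "1 0 0 0 1; 2 0 0 0 1; 3 0 0 0 1; 3.5 0 0 0 1; 3.5 0 0 0 1"
}}

```text
clock: 75.07
position: [448.0, -308.9, 50.2]
ee_rot: [0.509, 0.493, -0.504, 0.494]
contact_force: [0.4, 0.5, -2.8]
gripper_width: 8.9
```

```bash
python3 z.py s66 "[280,190,450,330]"
```

```text
(no output)
```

View pics/s66z.png

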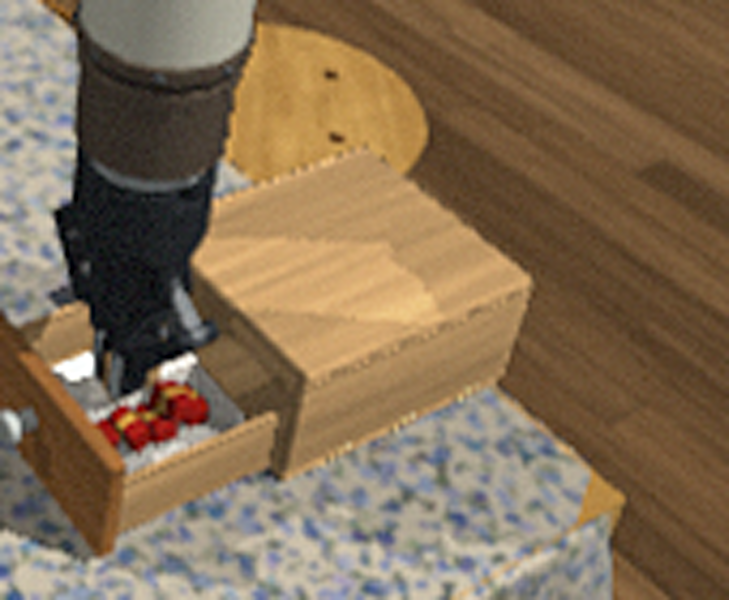

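Not yet touching down; lower by small increments.

>>> {"method": "apply_moves", "body": {
  "targets": "1 0 0 0 1; 2 0 0 0 1; 2 0 0 0 1; 2 0 0 0 1"
}}

```text
clock: 75.45
position: [448.8, -308.9, 48.9]
ee_rot: [0.509, 0.493, -0.503, 0.494]
contact_force: [-0.5, 2.5, 3.3]
gripper_width: 8.8
```

>>> {"method": "apply_moves", "body": {
  "targets": "0.5 0 0 0 1; 1 0 0 0 1; 1 0 0 0 1"
}}

```text
clock: 75.7
position: [449.5, -308.9, 48.9]
ee_rot: [0.509, 0.492, -0.503, 0.495]
contact_force: [-0.0, 4.7, 9.6]
gripper_width: 9.0
```

>>> {"method": "apply_moves", "body": {
  "targets": "-1 0 0 0 0.8; -1 0 0 0 0.6; -1 0 0 0 0.5; -1 0 0 0 0.5; -4 0 0 0 0.5; -14 0 0 0 0.5; -34 0 0 0 0.5; -64 0 0 0 0.5; -94 0 0 0 0.5; -120 0 0 0 0.5"
}}

```text
clock: 76.53
position: [447.5, -309.7, 169.7]
ee_rot: [0.509, 0.493, -0.504, 0.494]
contact_force: [-0.0, -0.1, -0.6]
gripper_width: 21.6
```

```bash
python3 z.py s67 "[280,190,450,330]"; python3 z.py w67 "[0,0,512,384]" wrist
```

```text
(no output)
```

View pics/s67z.png

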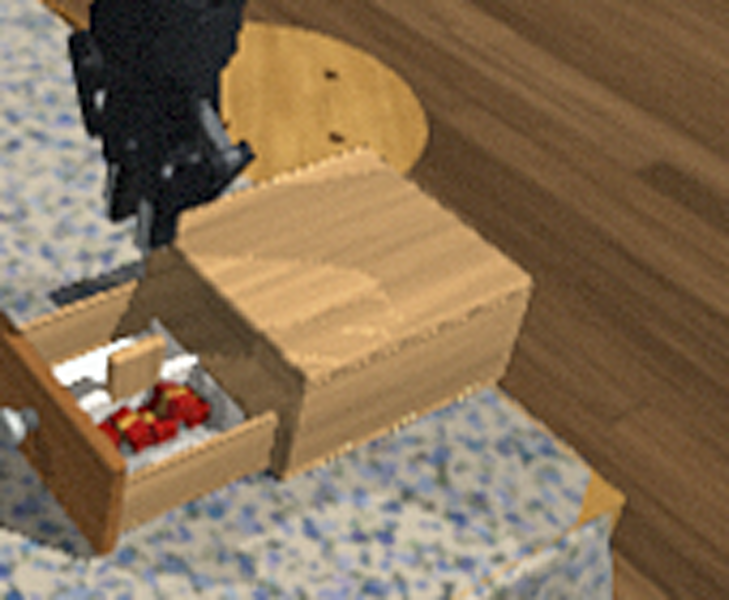

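View pics/w67z.png

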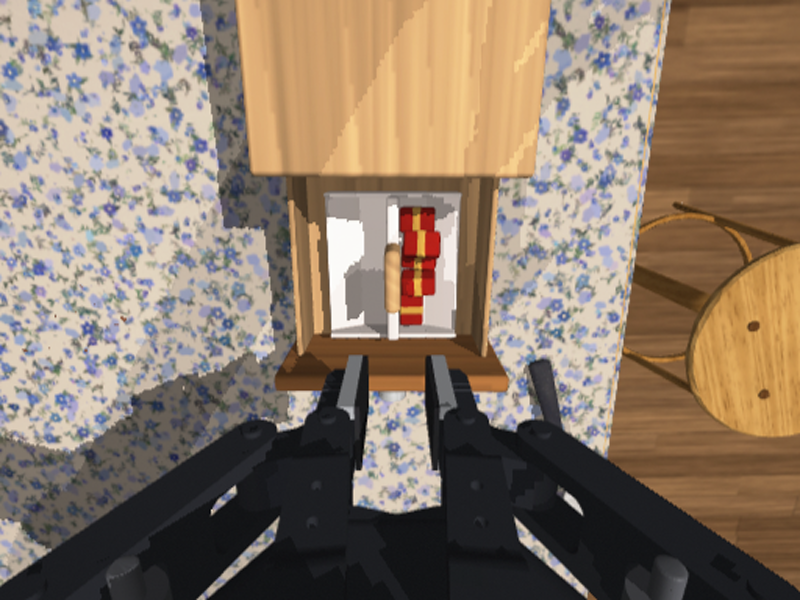

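```bash
NOBOT=1 python3 - <<'E'
from h import *
d=load('w67')
for n,u,v,z in [('farL',325,193,36),('farR',461,193,36),('nearL',329,337,36),('nearR',457,337,36),('frontin',392,340,82),('wallL',300,260,54),('wallR',490,260,54)]:
    print(n,plane(d,u*.64,v*.64,z).round(1))
E
python3 tgt.py 340 -307 150 88.5
```

```text
farL [ 511.8 -266.4   36. ]
farR [ 509.6 -355.2   36. ]
nearL [ 410.7 -261.9   36. ]
nearR [ 408.4 -354.3   36. ]
frontin [ 426.5 -308.2   82. ]
wallL [ 471.5 -250.3   54. ]
wallR [ 468.4 -371.9   54. ]
at [ 450.1 -310.9  173. ] jaw -91.4 j6 1.86 tilt 0.92 clock 76.6 width 21.1
shift [  21.2 -110.5   -1.1] spin 0.1 pred j6 1.93
shift [  21.2 -110.5   -1.1] spin -179.9 pred j6 5.07
```

>>> {"method": "apply_moves", "body": {
  "targets": "0 -20 0 0 1; 0 -45 0 0 1; 0 -70 0 0 1; 0 -95 0 0 1; 0 -110 -1 0 1; 20 -112 -2 0 1; 50 -112 -2 0 1; 85 -112 -2 0 1; 115 -112 -2 0 1; 125 -112 -2 0 1"
}}

```text
clock: 77.47
position: [333.1, -302.6, 37.8]
ee_rot: [0.508, 0.495, -0.505, 0.491]
contact_force: [0.2, 1.0, -0.0]
gripper_width: 0.2
```

```bash
python3 tgt.py 362 -307 40 88.5;python3 z.py s68 "[240,190,450,350]"
```

```text
at [ 333.1 -302.6   37.8] jaw -91.6 j6 1.93 tilt 0.45 clock 77.5 width 0.2
shift [-2.2 29.   3.6] spin -0.1 pred j6 1.91
shift [-2.2 29.   3.6] spin 179.9 pred j6 -1.23
```

View pics/s68z.png

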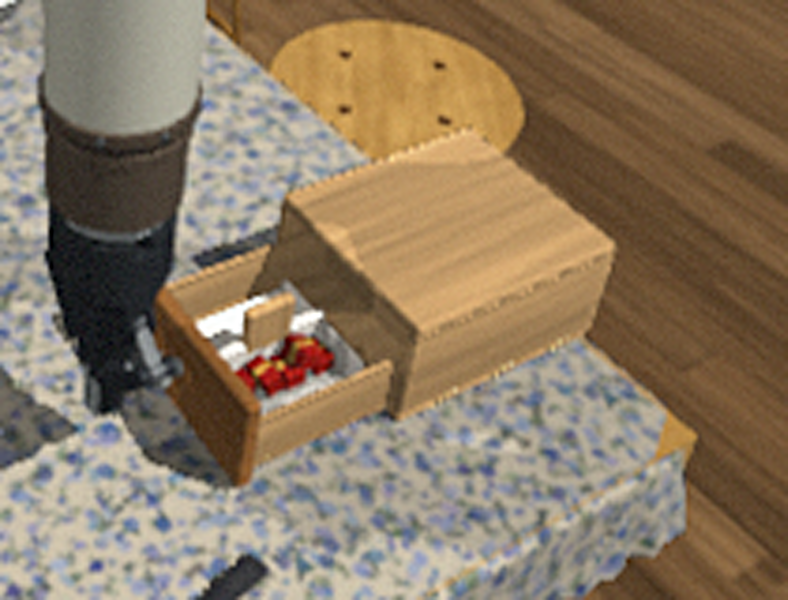

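>>> {"method": "apply_moves", "body": {
  "targets": "0 6 3 0 1; 0 14 4 0 1; 0 21 4 0 1; 0 26 4 0 1; 0 31 4 0 1; 0 36 4 0 1; 0 41 4 0 1; 0 47 4 0 1; 0 53 4 0 1; 0 59 4 0 1"
}}

```text
clock: 78.35
position: [395.5, -309.4, 41.6]
ee_rot: [0.509, 0.493, -0.504, 0.494]
contact_force: [-1.0, 0.6, 0.5]
gripper_width: -0.4
```

>>> {"method": "apply_moves", "body": {
  "targets": "0 7 0 0 1; 0 15 0 0 1; 0 23 0 0 1; 0 31 0 0 1; 0 39 0 0 1; 0 47 0 0 1; 0 54 0 0 1; 0 60 0 0 1; 0 65 0 0 1; 0 68 0 0 1"
}}

```text
clock: 79.18
position: [463.8, -311.2, 42.0]
ee_rot: [0.509, 0.493, -0.504, 0.494]
contact_force: [-0.8, -1.4, 0.6]
gripper_width: -0.2
```

```bash
python3 tgt.py 496 -311 40 88.5;python3 z.py s69 "[240,190,450,350]"
```

```text
at [ 463.8 -311.2   42. ] jaw -91.5 j6 1.86 tilt 0.42 clock 79.2 width -0.2
shift [ 2.2 32.2 -1. ] spin 0.0 pred j6 1.83
shift [ 2.2 32.2 -1. ] spin -180.0 pred j6 4.98
```

View pics/s69z.png

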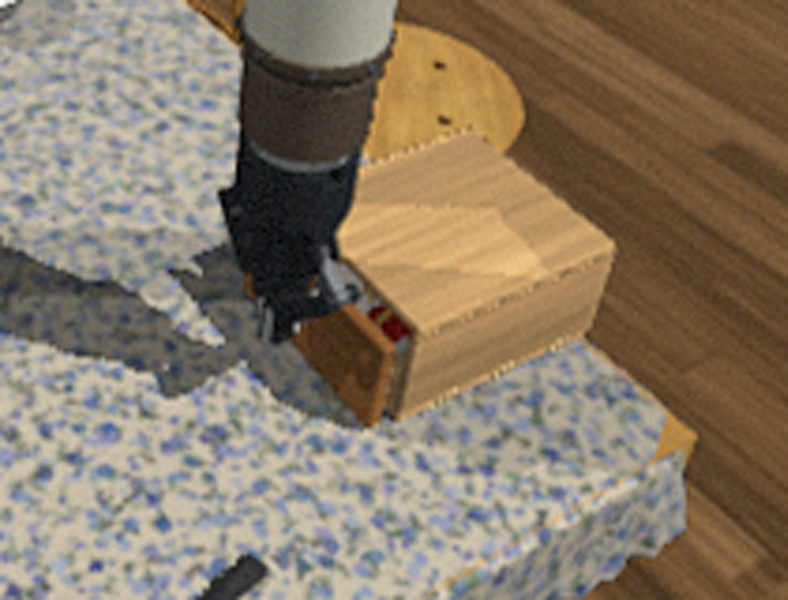

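>>> {"method": "apply_moves", "body": {
  "targets": "0 5 -1 0 1; 0 10 -1 0 1; 0 14 -1 0 1; 0 18 -1 0 1; 0 21 -1 0 1; 0 24 -1 0 1; 0 24 -1 0 1"
}}

```text
clock: 79.82
position: [478.5, -310.0, 41.6]
ee_rot: [-0.506, -0.499, 0.508, -0.487]
contact_force: [-16.0, -1.1, 12.3]
gripper_width: -0.0
```

>>> {"method": "apply_moves", "body": {
  "targets": "0 2 0 0 1; 0 4 0 0 1; 0 5 0 0 1; 0 6 0 0 1"
}}

```text
clock: 80.15
position: [478.6, -309.9, 41.5]
ee_rot: [-0.504, -0.502, 0.51, -0.483]
contact_force: [-28.8, -2.6, 21.2]
gripper_width: -0.0
```

>>> {"method": "apply_moves", "body": {
  "targets": "0 -10 0 0 1; 0 -14 0 0 1; 0 -14 0 0 1"
}}

```text
clock: 80.4
position: [478.5, -310.7, 42.4]
ee_rot: [0.509, 0.493, -0.504, 0.494]
contact_force: [-4.0, -1.3, 0.6]
gripper_width: 0.2
```

```bash
python3 tgt.py 496 -311 40 88.5;python3 z.py s70 "[300,190,420,280]"; python3 z.py t70 "[340,110,440,240]" top; python3 z.py w70 "[0,0,512,384]" wrist
```

```text
at [ 478.5 -310.7   42.4] jaw -91.5 j6 1.85 tilt 0.41 clock 80.4 width 0.2
shift [ 2.5 17.5 -0.2] spin -0.0 pred j6 1.83
shift [ 2.5 17.5 -0.2] spin 180.0 pred j6 -1.31
```

View pics/s70z.png

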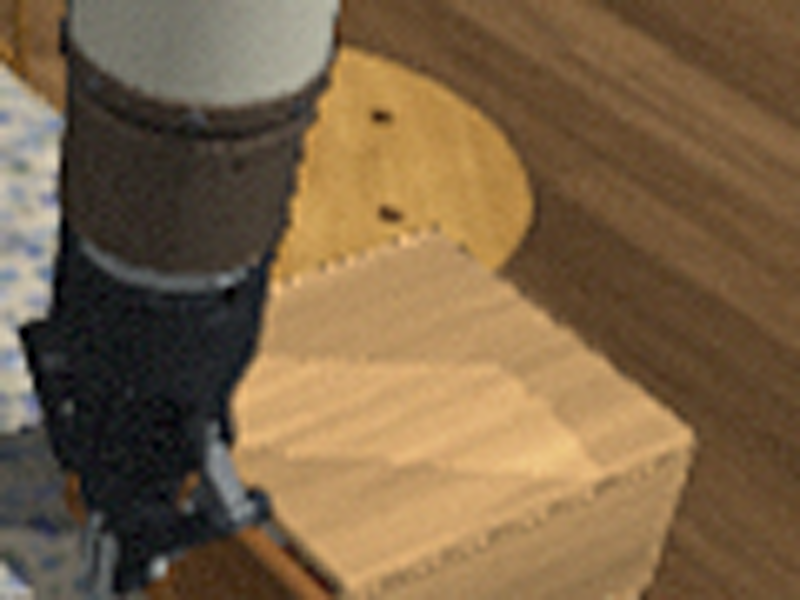

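View pics/w70z.png

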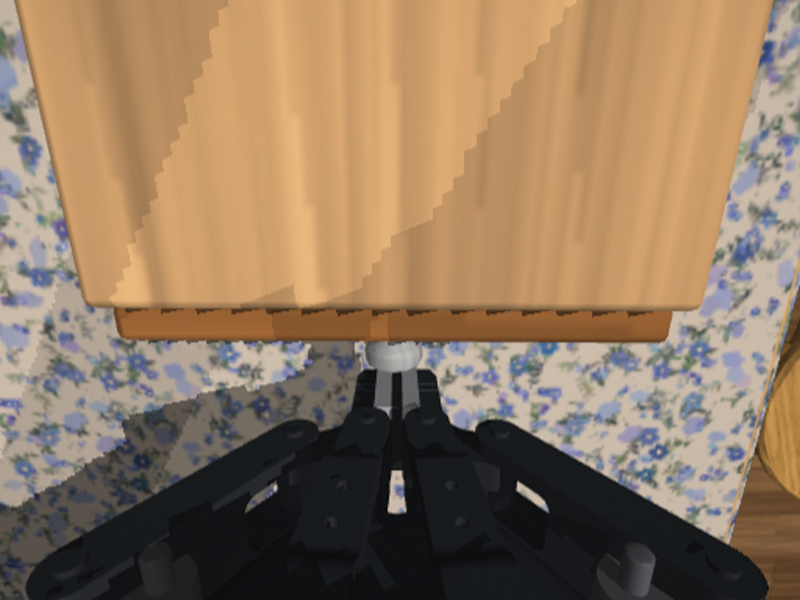

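>>> {"method": "apply_moves", "body": {
  "targets": "0 -5 0 0 1; 0 -15 0 0 1; 0 -35 0 0 1; 0 -60 0 0 1; 0 -90 0 0 1; -20 -110 0 0 1; -50 -110 0 0 1; -90 -110 0 0 1; -120 -110 0 0 1; -130 -110 0 0 1"
}}

```text
clock: 81.38
position: [371.1, -309.6, 176.8]
ee_rot: [0.51, 0.49, -0.502, 0.498]
contact_force: [-0.3, 0.2, -0.2]
gripper_width: -0.0
```

```bash
python3 z.py s71 "[280,170,450,300]"; python3 z.py t71 "[330,110,440,240]" top;  NOBOT=1 python3 - <<'E'
from h import *
d=load('w70')
for n,u,v,z in [('box',390,308,90),('fout',390,341,82),('fL',118,335,82),('fR',668,338,82)]:
    print(n,plane(d,u*.64,v*.64,z).round(1))
E
```

```text
box [ 522.9 -310.5   90. ]
fout [ 510.8 -309.9   82. ]
fL [ 514.3 -237.8   82. ]
fR [ 509.9 -383.4   82. ]
```

View pics/s71z.png

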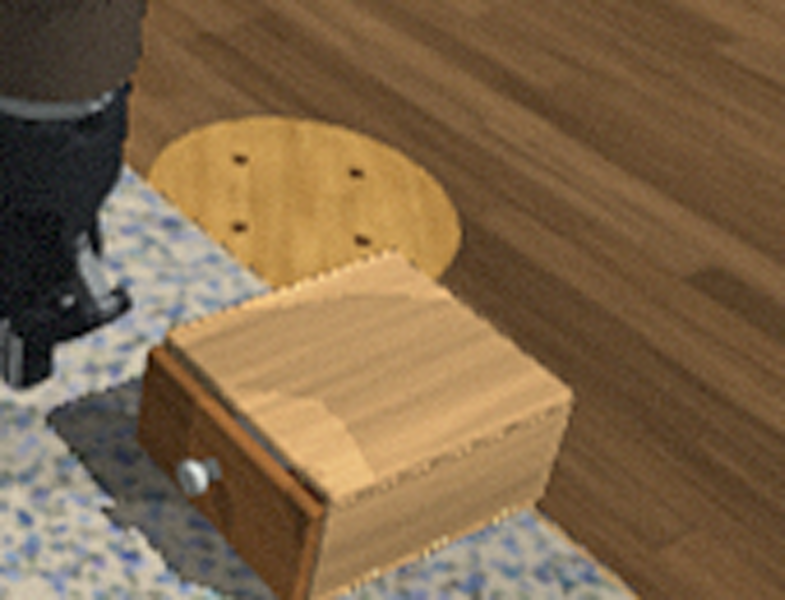

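View pics/t71z.png

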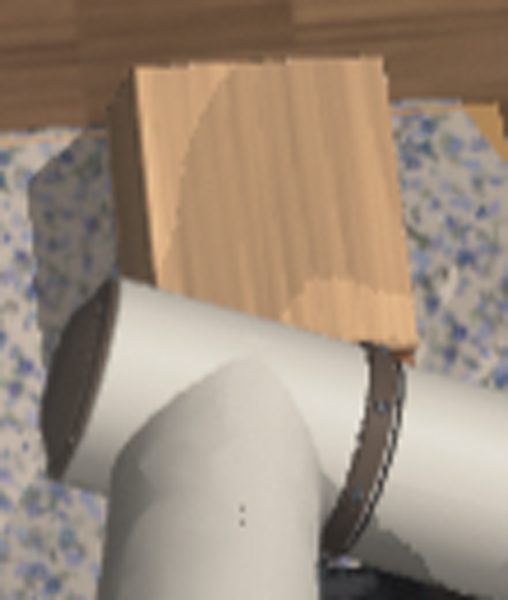

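```bash
python3 z.py s72 "[100,90,330,260]"
```

```text
(no output)
```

View pics/s72z.png

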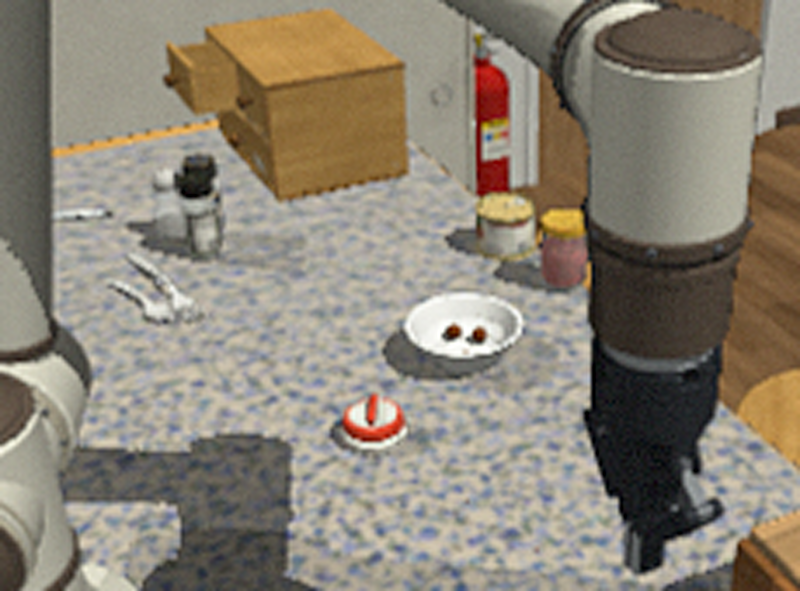

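```bash
python3 z.py t72 "[160,180,230,250]" top; ls -t pics | head -60 | tr '\n' ' '
```

```text
t72z.png t72.npz t72.png s72z.png s72.npz s72.png t71z.png t71.npz t71.png s71z.png s71.npz s71.png w70z.png w70.npz w70.png t70z.png t70.npz t70.png s70z.png s70.npz s70.png s69z.png s69.npz s69.png s68z.png s68.npz s68.png w67z.png w67.npz w67.png s67z.png s67.npz s67.png s66z.png s66.npz s66.png w65z.png w65.npz w65.png s65z.png s65.npz s65.png drz.png t64z.png t64.npz t64.png s64z.png s64.npz s64.png s63z.png s63.npz s63.png s62z.png s62.npz s62.png w62z.png w62.npz w62.png w61z.png w61.npz
```

View pics/t72z.png

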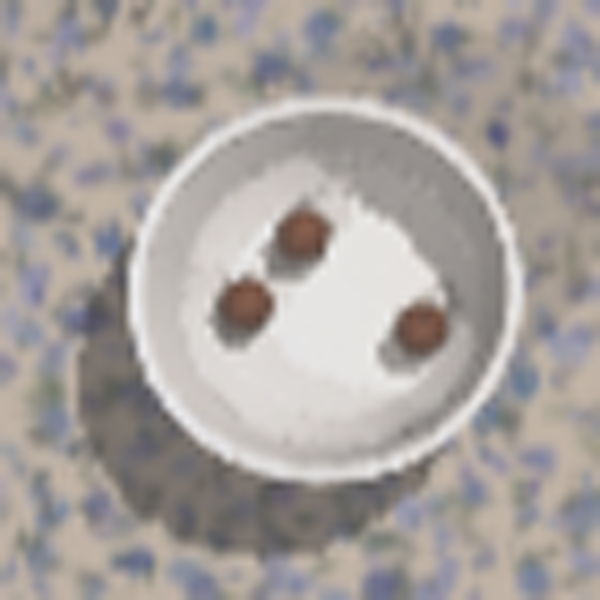

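The top view shows three nuts in the upright bowl. The jar, timer and tin are in place, the drawer is shut and the arm is clear, so I am handing in the job.

```bash
python3 -c "
from bench import job,status
print(job.job_done()); print(status.read_state()['clock'])"
```

```text
the job is handed in; nothing more can be done
None
the job is handed in; nothing more can be done
```

The job is handed in, at about 81.5 s of the 210 s allowed; it gave no verdict.

**What I did:** I lifted the dish and poured the nuts by spinning it over the bowl. The moves cannot tilt the tool directly, so I first tilted it to about 57° by pushing the commanded pose against the joint-6 and reach limits. I then put the dish back on the table and set the four stray chocolates in the chocolate side. Three lie on the floor beside the first one; the last lies on top of two others. Finally I stood the dish in the drawer and pushed the drawer shut by its knob.

**Last checks:**
- **Nuts and bowl:** the top view shows three nuts in the upright bowl, and I only ever found three. The side view shows just two, because the rim hides the third.
- **Dish and chocolates:** before the drawer was shut, the dish stood level about 2 mm from the drawer spot. The wrist and side views were consistent with five chocolates in their side, the lower one mostly hidden under the stacked one. I could not see inside after closing.
- **Drawer:** the closing push met a hard stop at about 29 N along the drawer (about 36 N in all, with the upward part). The front's outer face then measured about 12 mm ahead of the box, which is its own thickness, so it is shut to within about 2 mm.
- **Bystanders:** the jar, timer and tin looked unmoved, and the arm was clear of everything.

**Disagreements:** wrist-camera estimates of the dish's position along the fin differed by 4 to 10 mm depending on the edge used. The knob also measured about 10 mm off where the push met it. The placing left room for both.

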